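# Book out the finished card boxes under the swing lamp

### The arm

A 7-joint arm with a two-finger parallel gripper is mounted at the origin on the work surface. World frame = base frame: x ahead of the robot, y to its left, z up, the work surface at z = 0. Lengths are in m, angles in rad, forces in N, time in s.
With the tool pointing down it reaches from about 0.425 to 0.925 m from the base axis. Payload 6.8 kg.
Tool frame: the origin (TCP) lies midway between the tips of the shut fingers; the grasp point (between the pads) lies r.grip_point_offset behind it (r.grip_point_offset is the distance from the TCP to the grasp point, in m); z points along the fingers, y is the direction in which the jaws open and shut (so a half turn about z gives the same grasp; the last joint's range is limited). The gripper opens to 85 mm and grips with 20 to 120 N. Pads are 22 mm wide; open, the fingers measure 114 mm over their backs; the gripper's body (76 mm by 85 mm) begins 54 mm behind the grasp point. The pads swing forward as they close: fully open they stand 13 mm farther back than shut.
Start: joints at [-1.316, 0.477, 0.022, 1.555, -0.011, 1.109, -0.083], TCP at [0.24, 0.631, 0.231] pointing down, gripper open.
Joint ranges: [-2.96, 2.96], [-0.34, 2.1], [-1.41, 1.46], [0.24, 2.44], [-1.37, 4.51], [0.17, 1.92], [-2.96, 2.96]. Speed limits (rad/s): [2.39, 2.39, 3.14, 3.14, 3.14, 3.14, 3.14].

### API

Orientations are given as a rotation vector (axis times angle).
In Python, from bench import r gives the robot as it stands. The module is installed in compiled form; this text tells all that it offers.
- The arm moves only by the tool play_rows, never from a script. Its argument "deltas" is a list of rows, each a list of 3 entries, a list of its own where there are three numbers: the finger opening in mm, from 0 to 85.4, then the shift along the tool's x, y, z in mm, then the turn, a rotation vector about the tool's x, y, z in rad. A call has 1 to 8 rows; each row is the pose to reach, as a shift and turn from the pose measured when the call began, along the tool's axes at that moment; what a row does not reach only later rows make up. A row lasts 1/8 s, in which the tool goes at most 62.5 mm and 10.7 degrees, less where a joint would pass 70% of its speed; a pose out of reach is approached as far as the arm can. A call with a gripper value outside its range is refused whole. The fingers move at their own pace and stop on an object; "squeeze" is the grip in N (left out, the last holds). Time passes only in rows, so rows that repeat a pose let the fingers close. It gives the time, the measured TCP pose, the force and the opening at its end, in the units of the state.
- r.get_obs(): the state, without advancing time (a new reading comes with each control period).
- r.grab_frame(name): name is "scene" or "side" or "wrist"; returns (picture, depth): 480x640x3 uint8, red, green, blue; 480x640 float32, m along the optical axis (not along the pixel's ray), 0 where there is no reading.
- r.camera_model(name): a dict with "mtx" (3x3 intrinsics, pixels), "D" ([k1, k2, p1, p2, k3] as OpenCV has them; the pictures are not rectified), "rvec" (rotation vector, rad) and "tvec" (3), from world to camera coordinates, as OpenCV has them; the wrist camera has in their place "T_tool_cam" (4x4, takes a point from camera to tool coordinates, whose origin is the TCP and whose axes are the flange's). Camera axes: x right, y down, z forward; pixel columns grow to the right and rows downward; lengths in m; the calibration is good to about 2 mm. A picture is of the moment at which its call begins: read the wrist's pose just before it. camera_model takes no time and is no camera call.
- r.hand_in(): hands the job in, once; it reports no verdict.
The state is a dict: "clock": time; "joints": joint angles; "qvel": joint speeds; "tau": joint torques, N m; "tcp_pos": TCP position; "orientation": TCP orientation; "contact_force": force on the tool from outside, world axes, zero at the start; "moment": the same for the moment, N m; "grip_width": finger opening in m.
Only numpy, scipy, OpenCV 4.12 (cv2) and the standard library are available. Lean on these libraries where they do the work, as an engineer would, in place of code of your own. Each camera call takes 0.05 s, during which the arm holds its last target. There are 200 camera calls.

### The job

Swing the ring lamp by its orange pin until its lens stands centred over the blue work mark and let go, leaving it there while you scan. Then pick up the scanner and hold its beam steady on the label of every card box present for about a second and a half, in the order red, yellow, blue, lay the scanner back flat on the middle of its mat, and only then set all the boxes upright on the floor of the grey outgoing tray. Last of all swing the lamp back until its lens is centred over the grey park mark; leave everything else on the bench where it is.

Things in the scene. Friction and masses are not known exactly. Their poses are not given: they have to be found in the camera images.
- swing (a joint): swing angle (rad) of the ring lamp's arm about its upright column; 0 = the arm points along the column base's own -x (roughly towards the robot), positive turns anticlockwise seen from above (so a head on the robot's side moves to -y). Range -1 to 1. Stiff with friction: stays wherever it is let go; about 1.5 to 2 N at the knob moves it
- pivot (a point): on the lamp column's upright axis, at the height of the arm (150 mm above the bench). The column (24 mm thick) stands on a black round foot 110 mm across and does not move in an episode
- lens (a point): centre of the lamp's round glass lens, in a white ring 98 mm across, 180 mm from the pivot and 150 mm above the bench; it moves with the arm
- knob (a point): middle of the orange upright grip pin at the end of the swing arm, 242 mm from the pivot beyond the lens: 18 mm thick, pinched from above, free from 156 to 218 mm above the bench (this point at 190 mm). The ring and arm below it reach up to 157 mm
- work_mark_spot (a point): centre of the blue round work mark (56 mm across, white dot in its middle), flat on the bench, 180 mm from the pivot, so that the lens can stand exactly above it
- park_mark_spot (a point): centre of the grey round park mark (56 mm across, white dot), flat on the bench, 180 mm from the pivot
- scanner_mid (a point): middle of the hand scanner (loose, 180 g), half-way up its yellow grip: 155 mm long along its x (nose at +x), z up when it lies on its flat underside, 19 mm below this point. The yellow grip is 34 mm wide (y) and 38 mm high, from x = -80 to +35 mm; the black head from 35 to 75 mm is 50 mm wide and 44 mm high
- beam (a point): where the light beam leaves the scanner's window, 73 mm ahead of the middle and 5 mm lower; this frame's z axis is the beam: forward and 45 degrees down when the scanner lies or is held level. It is always on. It reads a label that lies on the beam line (to within 15 mm) 40 to 120 mm from this point
- mat_top (a point): middle of the top of the black scanner mat, 220 x 120 mm and 3 mm thick (x along its length), fixed on the bench; the scanner's place
- tray: fixed grey outgoing tray, open above: 330 mm along its x, 170 mm along its y, 28 mm high outside, walls and floor 5 mm thick; origin at the centre of its underside
- red_mid (a point): middle of the red-banded white card box (loose, closed, about 250 g): 90 mm along its x, 56 mm along its y, 44 mm high; z up. May be absent
- red_label (a point): centre of the white bar-code label (50 x 30 mm) on the red-banded box's top face
- yellow_mid (a point): middle of the yellow-banded white card box (loose, closed, about 250 g): 90 mm along its x, 56 mm along its y, 44 mm high; z up. May be absent
- yellow_label (a point): centre of the white bar-code label (50 x 30 mm) on the yellow-banded box's top face
- blue_mid (a point): middle of the blue-banded white card box (loose, closed, about 250 g): 90 mm along its x, 56 mm along its y, 44 mm high; z up. May be absent
- blue_label (a point): centre of the white bar-code label (50 x 30 mm) on the blue-banded box's top face
- water: bystander, loose: clear water bottle, 62 mm across, 190 mm high; origin at the centre of its underside
- pencup: bystander, loose: black pen cup, 76 mm across, 100 mm high; origin at the centre of its underside
- notes: bystander, loose: yellow note block, 44 x 44 x 30 mm; origin at the centre of its underside
- tape: bystander, loose: roll of brown tape lying flat, 84 mm across, 24 mm high; origin at the centre of its underside
- glue: bystander, loose: white glue bottle, 26 mm across, 90 mm high; origin at the centre of its underside
- stapler: bystander, loose: red stapler, 140 x 36 mm, 55 mm high; origin at the centre of its underside
- loupe: bystander, loose: black loupe, 40 mm across, 40 mm high; origin at the centre of its underside
There are look-alikes about, which are no part of the job. What is shaped like the part that bears blue_mid but green is not meant. Leave any purple look-alike of the part that bears scanner_mid alone.

How it is judged:
By the outcome, as a careful person would: the job done as asked, in the order asked, and still so for the second after the job is handed in, with the robot touching nothing.
Of box_red, box_yellow, box_blue only 2 to 3 are there at a start; the rules pass over those that are not, and their reading is None.
At some moment in a run one of box_red, box_yellow, box_blue, scanner may be knocked a few centimetres aside while the robot is not near it.
It also fails if it takes over 210 s, if anything falls off the work surface, if the arm or the gripper's body presses on something with over 40 N, if the wrist force passes 120 N, or if a joint passes its speed limit or range.

## Working session

There is one attempt and no reset: what is moved stays moved. The work goes in short steps, Python scripts to look and compute and a tool call to move; the robot and the scene stay as the last step left them, time stands still between calls to the robot, and variables do not carry over. Pictures are saved under pics/ and viewed, about 12 in all and at most 16, crops included, and the job is handed in when it is done.

Besides the shell and the picture viewer there is one more tool, called after "Call:" by a JSON object that holds its "fn" and its "kwargs", one argument or row to a line. play_rows: Moves the arm, as the interface text tells. Its arguments: {"type":"object","properties":{"deltas":{"type":"array"},"squeeze":{"type":"number"}},"required":["deltas"]}

```bash
mkdir -p pics; cat > h.py <<'E'
import numpy as np, cv2
from scipy.spatial.transform import Rotation as R
from bench import r
def cam(name):
    m=r.camera_model(name); K=np.array(m["mtx"],float); D=np.array(m["D"],float)
    if name=="wrist":
        o=r.get_obs(); T=np.eye(4); T[:3,:3]=R.from_rotvec(o["orientation"]).as_matrix(); T[:3,3]=o["tcp_pos"]
        X=T@np.array(m["T_tool_cam"]); Rc=X[:3,:3]; c=X[:3,3]
    else:
        Rw=R.from_rotvec(np.ravel(m["rvec"])).as_matrix(); Rc=Rw.T; c=-Rw.T@np.ravel(m["tvec"])
    return K,D,Rc,c
def shot(name,fn):
    C=cam(name); im,d=r.grab_frame(name)
    cv2.imwrite(f"pics/{fn}.png",im[...,::-1]); np.savez(f"pics/{fn}.npz",im=im,d=d,K=C[0],D=C[1],Rc=C[2],c=C[3]); return im,d,C
def load(fn):
    z=np.load(f"pics/{fn}.npz"); return z["im"],z["d"],(z["K"],z["D"],z["Rc"],z["c"])
def rays(C,uv):
    K,D,Rc,c=C; p=cv2.undistortPoints(np.array(uv,float).reshape(-1,1,2),K,D).reshape(-1,2)
    return np.c_[p,np.ones(len(p))]@Rc.T
def plane(C,uv,z):
    v=rays(C,uv); return C[3]+v*((z-C[3][2])/v[:,2])[:,None]
def deep(C,uv,d):
    uv=np.array(uv).reshape(-1,2); v=rays(C,uv); return C[3]+v*d[uv[:,1].astype(int),uv[:,0].astype(int)][:,None]
def proj(C,P):
    K,D,Rc,c=C; return cv2.projectPoints(np.array(P,float).reshape(-1,1,3),cv2.Rodrigues(Rc.T)[0],-Rc.T@c,K,D)[0].reshape(-1,2)
def down(yaw):  # tool pointing down, tool y axis at world angle yaw
    y=np.array([np.cos(yaw),np.sin(yaw),0]); z=np.array([0,0,-1.]); return np.c_[np.cross(y,z),y,z]
def move(p,M=None):
    "delta (mm, rad) from current measured pose to TCP p, rotation M"
    o=r.get_obs(); R0=R.from_rotvec(o["orientation"]).as_matrix()
    t=R0.T@(np.array(p)-o["tcp_pos"])*1000
    w=R.from_matrix(R0.T@M).as_rotvec() if M is not None else np.zeros(3)
    return np.round(t,1).tolist(),np.round(w,3).tolist()
E
python3 - <<'E'
from h import *
o=r.get_obs(); print({k:np.round(v,3).tolist() for k,v in o.items()}, r.grip_point_offset)
print(np.round(R.from_rotvec(o["orientation"]).as_matrix(),3).tolist())
for n in("scene","side","wrist"):
    im,d,C=shot(n,n+"0"); print(n,np.round(C[3],3),np.round(C[2][:,2],3))
print(np.round(np.array(r.camera_model("wrist")["T_tool_cam"]),3).tolist())
E
```

```text
{'clock': 0.0, 'joints': [-1.316, 0.478, 0.022, 1.556, -0.011, 1.109, -0.083], 'qvel': [-0.002, 0.0, 0.0, 0.001, -0.001, 0.001, 0.0], 'tau': [-0.0, -59.645, 1.608, -28.119, 0.012, 0.009, -0.0], 'tcp_pos': [0.239, 0.631, 0.23], 'orientation': [-0.567, -3.09, 0.003], 'contact_force': [0.196, -0.017, -0.223], 'moment': [0.034, 0.018, -0.026], 'grip_width': 0.085} 0.0187
[[-0.935, 0.355, -0.001], [0.355, 0.935, -0.002], [-0.0, -0.002, -1.0]]
scene [ 1.395 -0.393  0.805] [-0.744  0.335 -0.578]
side [0.162 0.921 0.923] [ 0.284 -0.733 -0.618]
wrist [0.173 0.655 0.373] [ 0.263 -0.101 -0.96 ]
[[-0.0, -0.96, -0.281, 0.071], [1.0, -0.0, 0.0, -0.001], [-0.0, -0.281, 0.96, -0.143], [0.0, 0.0, 0.0, 1.0]]
```

View pics/scene0.png

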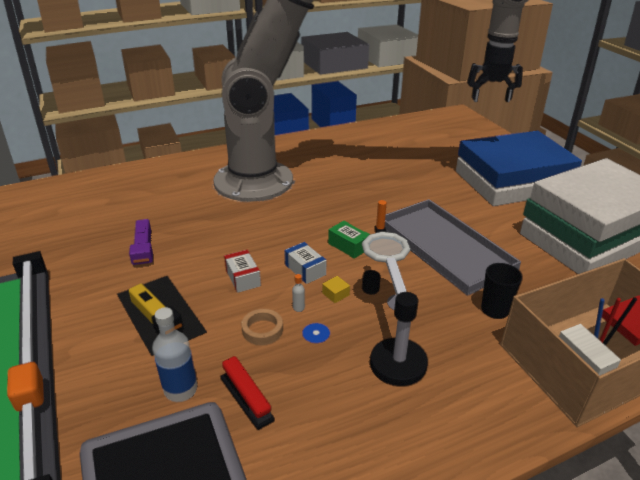

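View pics/side0.png

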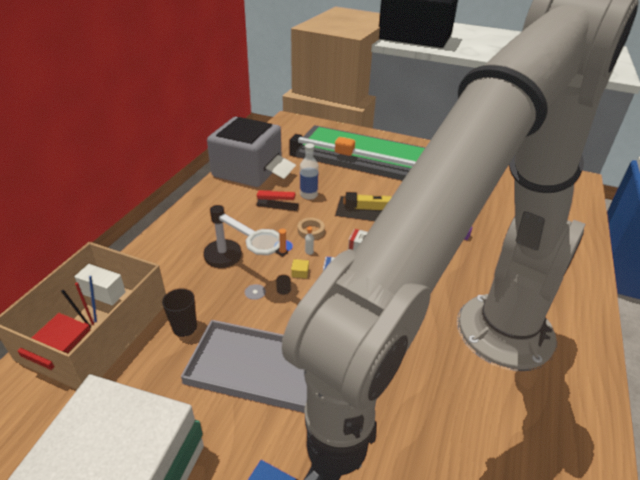

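Scene: red box (242,270), blue box (305,262), green look-alike (350,238), no yellow box seen; yellow scanner (152,305) on its mat, purple look-alike (142,240); lamp foot (399,362), pin (381,215), blue mark (316,333), tray (450,243). Side: park mark at about (255,292), blue mark (287,246).

```bash
cat > m.py <<'E'
from h import *
def cloud(fn):
    im,d,C=load(fn); v,u=np.mgrid[0:480,0:640]; uv=np.c_[u.ravel(),v.ravel()]
    P=deep(C,uv,d).reshape(480,640,3); P[d==0]=np.nan
    return im,d,C,P,cv2.cvtColor(im,cv2.COLOR_RGB2HSV)
def blobs(hsv,lo,hi,box=None,amin=25):
    m=cv2.inRange(hsv,lo,hi)
    if box: k=np.zeros_like(m); x0,y0,x1,y1=box; k[y0:y1,x0:x1]=255; m&=k
    n,L,s,c=cv2.connectedComponentsWithStats(m)
    return [(L==i,s[i],c[i]) for i in range(1,n) if s[i,4]>=amin]
E
python3 - <<'E'
from m import *
cols={"red":((0,140,80),(6,255,255)),"red2":((174,140,80),(180,255,255)),"orange":((7,170,120),(16,255,255)),"yellow":((20,150,120),(32,255,255)),"green":((50,120,60),(80,255,255)),"blue":((105,140,80),(120,255,255)),"purple":((130,80,60),(155,255,255))}
for n in("scene0","side0"):
    im,d,C,P,h=cloud(n); print(n)
    for k,(lo,hi) in cols.items():
        for M,s,c in blobs(h,lo,hi,amin=20):
            p=P[M]; p=p[~np.isnan(p[:,0])]
            if len(p) and .2<np.median(p[:,0])<1.1 and abs(np.median(p[:,1]))<.8: print(k,s.tolist(),c.round(1),"med",np.median(p,0).round(3),"min",np.percentile(p,3,0).round(3),"max",np.percentile(p,97,0).round(3))
im,d,C=load("scene0")
cv2.imwrite("pics/crop1.png",cv2.resize(im[190:350,100:420,::-1],None,fx=2.5,fy=2.5,interpolation=cv2.INTER_CUBIC))
E
```

```text
scene0
red [224, 250, 25, 9, 89] [235.8 253.7] med [ 0.387 -0.164  0.045] min [ 0.361 -0.189  0.028] max [ 0.394 -0.137  0.048]
red [234, 267, 25, 10, 88] [245.8 271.3] med [ 0.458 -0.163  0.045] min [ 0.449 -0.188  0.042] max [ 0.464 -0.135  0.047]
red [621, 295, 19, 51, 469] [633.3 319.9] med [0.944 0.465 0.08 ] min [0.9   0.438 0.072] max [0.983 0.532 0.084]
red [601, 298, 32, 44, 305] [616.9 312.9] med [0.921 0.446 0.081] min [0.893 0.394 0.056] max [0.944 0.515 0.156]
red [604, 305, 10, 10, 54] [608.9 309.4] med [0.9   0.447 0.08 ] min [0.893 0.397 0.077] max [0.936 0.465 0.126]
red [222, 356, 49, 62, 1154] [246.4 386.5] med [ 0.771 -0.258  0.051] min [ 0.707 -0.279  0.039] max [ 0.825 -0.237  0.059]
orange [378, 200, 9, 29, 165] [381.9 212.4] med [0.569 0.104 0.197] min [0.28  0.099 0.004] max [0.572 0.29  0.22 ]
orange [294, 274, 8, 10, 53] [297.6 278.2] med [ 0.572 -0.083  0.088] min [ 0.468 -0.089  0.001] max [ 0.578 -0.049  0.092]
orange [8, 362, 29, 48, 1124] [ 22.2 384.3] med [ 0.669 -0.611  0.099] min [ 0.625 -0.631  0.07 ] max [ 0.686 -0.589  0.103]
yellow [323, 276, 27
[... 1938 characters left out ...]
, 94] [282.4 240.1] med [0.559 0.116 0.194] min [0.556 0.107 0.16 ] max [0.566 0.12  0.217]
yellow [357, 195, 33, 14, 351] [371.2 201.7] med [ 0.469 -0.36   0.033] min [ 0.423 -0.396  0.008] max [ 0.51  -0.341  0.041]
yellow [292, 260, 17, 18, 268] [299.7 268.5] med [0.555 0.025 0.025] min [ 0.535 -0.006  0.003] max [0.577 0.039 0.03 ]
green [310, 128, 113, 32, 1180] [370.9 143.6] med [ 0.571 -0.752  0.028] min [ 0.402 -0.799  0.023] max [ 0.816 -0.7    0.032]
blue [287, 242, 4, 8, 26] [288.3 245.5] med [ 0.637 -0.081 -0.002] min [ 0.63  -0.097 -0.007] max [ 0.648 -0.066  0.003]
blue [250, 461, 45, 19, 442] [268.2 473.2] med [0.367 0.59  0.102] min [0.33  0.579 0.099] max [0.387 0.607 0.104]
```

View pics/crop1.png

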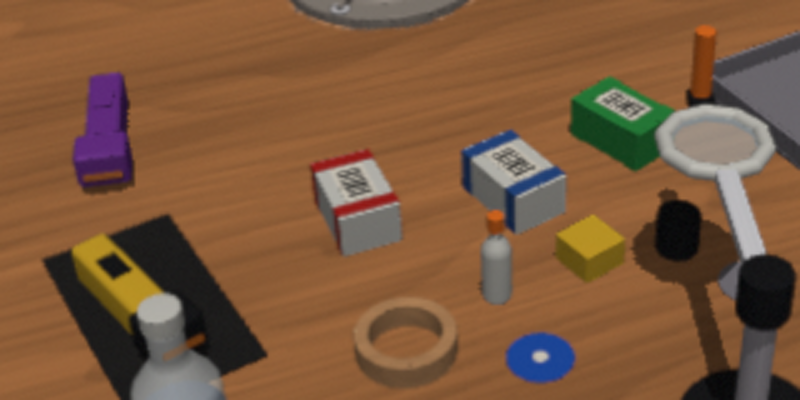

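The crop confirms red box, blue box, and green look-alike (not meant), the yellow scanner on the mat (meant) and the purple one (not meant); no yellow-banded box anywhere visible. Now I'll measure the lamp, marks, tray and mat.

```bash
python3 - <<'E'
from m import *
A=cloud("scene0"); B=cloud("side0")
# blue mark & white dot
for X in (A,B):
    im,d,C,P,h=X
    g=P[...,2]
    # column: points 0.03<z<0.12 , x .6-.95,y 0..0.25 dark/gray thin
    m=(g>.02)&(g<.13)&(P[...,0]>.66)&(P[...,0]<.9)&(P[...,1]>-.05)&(P[...,1]<.25)
    print("col",m.sum(),np.nanmedian(P[m],0).round(3),np.nanpercentile(P[m],3,0).round(3),np.nanpercentile(P[m],97,0).round(3))
    # foot: black pixels
    k=(h[...,2]<45)&(g>-.005)&(g<.03)&(P[...,0]>.6)&(P[...,0]<.95)&(P[...,1]>-.05)&(P[...,1]<.2)
    print("foot",k.sum(),np.nanpercentile(P[k],2,0).round(3),np.nanpercentile(P[k],98,0).round(3))
    # ring: z .13-.165
    k=(g>.135)&(g<.168)&(h[...,1]<60)&(h[...,2]>110)&(P[...,0]>.5)&(P[...,0]<.85)&(P[...,1]>-.1)&(P[...,1]<.25)
    print("ring",k.sum(),np.nanpercentile(P[k],1,0).round(3),np.nanpercentile(P[k],99,0).round(3))
    np.save("pics/ring%d.npy"%(X is B),P[k])
    # tray: z .004.. .03 gray
    k=(g>.015)&(g<.035)&(h[...,1]<70)&(h[...,2]<150)&(P[...,0]>.3)&(P[...,0]<.95)&(P[...,1]>.1)&(P[...,1]<.5)
    q=P[k][:,:2].astype(np.float32); q=q[~np.isnan(q[:,0])]; print("tray rim",len(q)); 
    f=(g>.0)&(g<.012)&(h[...,1]<50)&(h[...,2]<150)&(P[...,0]>.3)&(P[...,0]<.95)&(P[...,1]>.1)&(P[...,1]<.5)
    print("minrect rim",cv2.minAreaRect(q))
    # mat black z<.01
    k=(h[...,2]<50)&(g>-.004)&(g<.01)&(P[...,0]>.3)&(P[...,0]<.75)&(P[...,1]<-.25)&(P[...,1]>-.5)
    q=P[k][:,:2].astype(np.float32); print("mat",len(q),cv2.minAreaRect(q))
    # park mark / pale gray on bench
    k=((g<.008)&(g>-.01)&(h[...,1]<45)&(h[...,2]>80)&(P[...,0]>.45)&(P[...,0]<.75)&(P[...,1]>-.15)&(P[...,1]<.2)).astype(np.uint8)
    n,L,s,c=cv2.connectedComponentsWithStats(k)
    for i in range(1,n):
        if s[i,4]>8: print("pale",s[i].tolist(),c[i].round(1),plane(C,c[i],0).round(3))
im,d,C,P,h=B
print("side dots", plane(C,[[255,292],[288,246]],0).round(3))
cr=[im[180:350,190:350],None]
cv2.imwrite("pics/crop2.png",cv2.resize(im[180:350,180:400,::-1],None,fx=3.6,fy=3.5,interpolation=cv2.INTER_CUBIC))
E
```

```text
col 3215 [0.817 0.046 0.026] [ 0.754 -0.012  0.021] [0.894 0.25  0.122]
foot 1872 [ 0.746 -0.02   0.007] [0.847 0.079 0.026]
ring 1373 [0.583 0.04  0.15 ] [0.757 0.128 0.16 ]
tray rim 1558
minrect rim ((0.5504795908927917, 0.34035181999206543), (0.43392208218574524, 0.18162080645561218), 6.9973602294921875)
mat 1973 ((0.5547946095466614, -0.3439471125602722), (0.3982822299003601, 0.11807047575712204), 10.471306800842285)
pale [306, 274, 20, 9, 32] [315.  278.2] [[ 0.488 -0.01   0.   ]]
pale [254, 285, 6, 3, 11] [256.3 285.6] [[ 0.461 -0.142  0.   ]]
pale [387, 295, 9, 14, 63] [391.7 302.3] [[0.63  0.111 0.   ]]
pale [313, 331, 6, 4, 19] [315.6 332.3] [[ 0.649 -0.077  0.   ]]
col 444 [0.785 0.046 0.035] [0.749 0.002 0.02 ] [0.832 0.086 0.121]
foot 0 [nan nan nan] [nan nan nan]
ring 918 [0.582 0.042 0.145] [0.774 0.137 0.156]
tray rim 936
minrect rim ((0.6726787090301514, 0.3736851215362549), (0.4810430109500885, 0.3549259305000305), 30.477951049804688)
mat 19 ((0.630862832069397, -0.28680649399757385), (0.23475664854049683, 0.023811573162674904), 16.419788360595703)
pale [245, 285, 20, 14, 225] [254.7 291.5] [[0.639 0.131 0.   ]]
side dots [[ 0.637  0.132  0.   ]
 [ 0.637 -0.077  0.   ]]
  return np.nanmean(a, axis, out=out, keepdims=keepdims)
```

View pics/crop2.png

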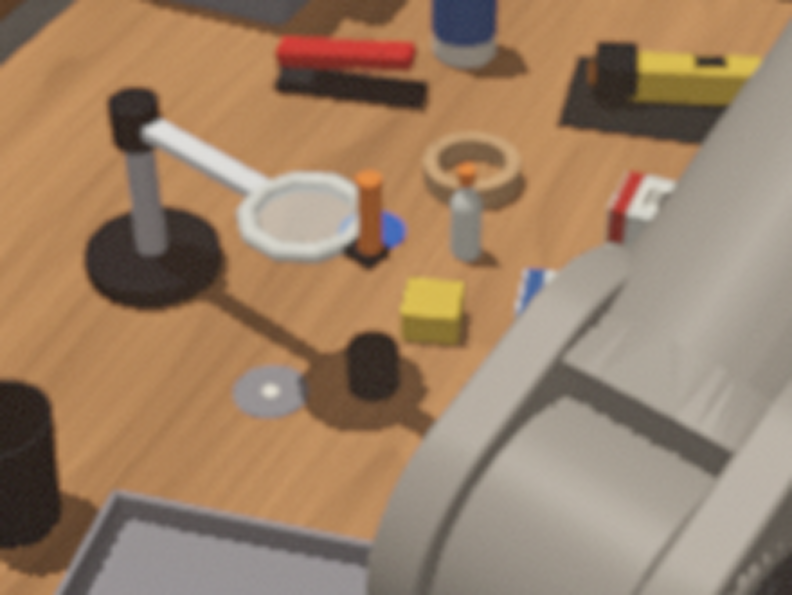

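The side crop shows the lamp foot and column, lens ring, orange pin, the grey park mark (crop 270,390) with the black loupe beside it, and part of the blue mark behind the ring. I'll move above the pin and look closer with the wrist camera.

```bash
python3 - <<'E'
from h import *
print(move([.563,.107,.33],down(np.radians(70.6))), r.camera_model("wrist")["mtx"])
E
```

```text
([-488.4, -374.9, -98.9], [-0.001, 0.0, -0.024]) [[408.89298197   0.         317.71064847]
 [  0.         408.89298197 239.5263733 ]
 [  0.           0.           1.        ]]
```

Call:
{"fn": "play_rows", "kwargs": {
  "deltas": [
    [85,[-60,-46,-60],[0,0,0]],
    [85,[-110,-84,-99],[0,0,0]],
    [85,[-155,-119,-99],[0,0,-0.02]],
    [85,[-200,-154,-99],[0,0,-0.02]],
    [85,[-248,-190,-99],[0,0,-0.02]],
    [85,[-295,-226,-99],[0,0,-0.02]],
    [85,[-342,-262,-99],[0,0,-0.02]],
    [85,[-390,-299,-99],[0,0,-0.02]]
  ]
}}

```text
clock: 1.15
tcp_pos: [0.4892, 0.2262, 0.33]
orientation: [-0.536, -3.095, 0.002]
contact_force: [0.5, 1.0, 0.2]
grip_width: 0.0849
```

Call:
{"fn": "play_rows", "kwargs": {
  "deltas": [
    [85,[-45,-35,0],[0,0,0]],
    [85,[-80,-62,0],[0,0,0]],
    [85,[-98,-76,0],[0,0,0]],
    [85,[-98,-76,0],[0,0,0]],
    [85,[-98,-76,0],[0,0,0]]
  ]
}}

```text
clock: 1.78
tcp_pos: [0.5553, 0.123, 0.3298]
orientation: [-0.533, -3.095, 0.001]
contact_force: [0.9, 0.2, -0.2]
grip_width: 0.085
```

```bash
python3 - <<'E'
from h import *
o=r.get_obs(); print(o["clock"],o["tcp_pos"].round(4),np.round(o["joints"],2))
shot("wrist","w1"); shot("side","s1")
E
```

```text
1.775 [0.5553 0.123  0.3298] [-0.6   0.22  0.33  1.71 -0.08  1.22  0.98]
```

View pics/w1.png

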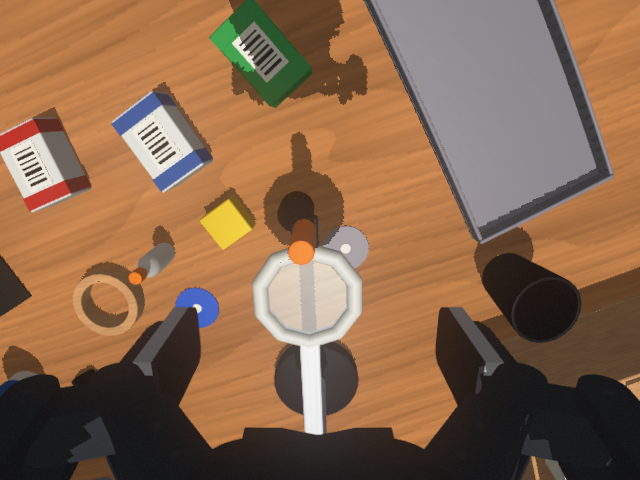

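The wrist view shows: blue mark dot (197,308), park dot (345,248), lens (307,296), pin top (301,252), foot (316,380), red/blue boxes and the tray, all clear. No yellow box under anything.

```bash
python3 - <<'E'
from m import *
from scipy.optimize import least_squares
im,d,C,P,h=cloud("w1")
def ctr(m): 
    ys,xs=np.nonzero(m); return np.array([xs.mean(),ys.mean()])
def dot(u,v,w=8):
    s=h[v-w:v+w+1,u-w:u+w+1]; m=(s[...,1]<40)&(s[...,2]>185); ys,xs=np.nonzero(m); return [u-w+xs.mean(),v-w+ys.mean()],m.sum()
bd,pd=dot(197,308),dot(345,248); print(bd,pd)
blue=plane(C,bd[0],0)[0]; park=plane(C,pd[0],0)[0]
o=max(blobs(h,(5,170,200),(18,255,255),(285,235,320,270)),key=lambda b:b[1][4]); pin=plane(C,o[2],.218)[0]; print("pin",o[1],o[2])
# ring fit from depth points
g=P[...,2]; k=(g>.135)&(g<.17)&(h[...,1]<70)&(h[...,2]>120); k[:230]=0;k[355:]=0;k[:,:240]=0;k[:,380:]=0
cnt=max(cv2.findContours(cv2.morphologyEx(k.astype(np.uint8),cv2.MORPH_CLOSE,np.ones((7,7))),cv2.RETR_EXTERNAL,cv2.CHAIN_APPROX_NONE)[0],key=cv2.contourArea)[:,0]
q=plane(C,cnt,.15)[:,:2]
cc=np.array([q[:,0].mean(),q[:,1].mean()]); print(np.nanmedian(P[k],0))
f=least_squares(lambda p:np.hypot(*(q-p[:2]).T)-p[2],[*cc,.049],loss="soft_l1",f_scale=.002); lens=f.x[:2]; print("lens",f.x)
print("blue",blue,"park",park,"pin",pin)
s=least_squares(lambda p:[np.hypot(*(p-blue[:2]))-.18,np.hypot(*(p-park[:2]))-.18,np.hypot(*(p-pin[:2]))-.242,np.hypot(*(p-lens))-.18],[.79,.03]); pv=s.x
print("pivot",pv,s.fun)
a=lambda p:np.degrees(np.arctan2(p[1]-pv[1],pv[0]-p[0]))
for n,p in(("blue",blue),("park",park),("pin",pin),("lens",lens)): print(n,a(p))
for n in("blue","park"):
    t=np.radians(a(eval(n))); print(n,"knob",pv+.242*np.array([-np.cos(t),np.sin(t)]))
# boxes: label / band corners
for n,lo,hi,bx in(("red",(0,140,80),(8,255,255),(0,90,110,230)),("blue",(105,120,60),(122,255,255),(100,80,225,200))):
    for M,s,c in blobs(h,lo,hi,bx,40): 
        q=P[M]; q=q[np.abs(q[:,2]-.044)<.006]; print(n,s.tolist(),len(q),np.nanmedian(q,0).round(3))
# tray rim
k=(np.abs(g-.028)<.006)&(h[...,1]<80)&(P[...,1]>.12)&(P[...,0]<.85); k[:, :340]=0; k[250:]=0
q=P[k][:,:2].astype(np.float32); print("tray",len(q),cv2.minAreaRect(q))
c=[[481,243],[612,176]]; print(plane(C,c,.028))
E
```

```text
([np.float64(197.3095238095238), np.float64(307.2142857142857)], np.int64(42)) ([np.float64(344.9111111111111), np.float64(248.4777777777778)], np.int64(90))
pin [288 241  26  24 468] [300.66025641 252.14316239]
[0.62208149 0.08735814 0.15285272]
lens [0.62403089 0.08839197 0.04731465]
blue [ 0.65163359 -0.07524     0.        ] park [0.63985669 0.12716526 0.        ] pin [0.5626128  0.10788448 0.218     ]
pivot [0.79438379 0.03449306] [ 5.26668176e-05  1.85344944e-04  1.11332413e-03 -1.32375515e-03]
blue -37.54972993284361
park 30.951743887194272
pin 17.570646731460197
lens 17.557144315991334
blue knob [ 0.60252022 -0.11299379]
park knob [0.5868444  0.15895752]
red [0, 119, 64, 32, 881] 626 [ 0.389 -0.155  0.044]
red [23, 175, 68, 37, 881] 640 [ 0.459 -0.158  0.044]
blue [112, 94, 49, 41, 690] 684 [ 0.417 -0.026  0.044]
blue [154, 151, 47, 39, 644] 642 [ 0.485 -0.009  0.044]
tray 3609 ((0.5234864354133606, 0.3396833539009094), (0.2886897027492523, 0.17083624005317688), 8.501547813415527)
[[0.67718924 0.27818855 0.028     ]
 [0.65131654 0.44193427 0.028     ]]
```

```bash
python3 - <<'E'
from h import *
pv=np.array([.7944,.0345]); M=down(np.radians(45))
kn=lambda t:pv+.242*np.array([-np.cos(np.radians(t)),np.sin(np.radians(t))])
k0=kn(17.57); print(k0)
print("approach",move([*k0,.28],M),"down",move([*k0,.172],M))
for t in np.linspace(17.57,-37.55,14)[1:]: print(np.round(M.T@np.r_[kn(t)-k0,0]*1000,1))
E
```

```text
[0.56368958 0.10755272]
approach ([-13.2, -12.0, 50.0], [-0.001, -0.0, 0.445]) down ([-13.3, -11.9, 158.0], [-0.001, -0.0, 0.445])
[ -8.8 -15.6   0. ]
[-18.8 -30.5   0. ]
[-29.8 -44.6   0. ]
[-41.9 -57.8   0. ]
[-54.9 -70.1   0. ]
[-68.7 -81.5   0. ]
[-83.4 -91.7   0. ]
[ -98.8 -100.9    0. ]
[-114.8 -108.9    0. ]
[-131.3 -115.7    0. ]
[-148.4 -121.2    0. ]
[-165.8 -125.5    0. ]
[-183.4 -128.5    0. ]
```

Call:
{"fn": "play_rows", "kwargs": {
  "deltas": [
    [85,[-6,-6,20],[0,0,0.15]],
    [85,[-13,-12,40],[0,0,0.3]],
    [85,[-13,-12,60],[0,0,0.445]],
    [85,[-13,-12,90],[0,0,0.445]],
    [85,[-13,-12,120],[0,0,0.445]],
    [85,[-13,-12,145],[0,0,0.445]],
    [85,[-13,-12,158],[0,0,0.445]],
    [85,[-13,-12,158],[0,0,0.445]]
  ]
}}

```text
clock: 2.88
tcp_pos: [0.5628, 0.1082, 0.1715]
orientation: [-1.2, -2.902, 0.003]
contact_force: [0.4, -1.0, 0.8]
grip_width: 0.0848
```

Call:
{"fn": "play_rows", "kwargs": {
  "deltas": [
    [10,[0,0,0],[0,0,0]],
    [10,[0,0,0],[0,0,0]],
    [10,[0,0,0],[0,0,0]],
    [10,[0,0,0],[0,0,0]],
    [10,[0,0,0],[0,0,0]],
    [10,[0,0,0],[0,0,0]]
  ],
  "squeeze": 30
}}

```text
clock: 3.62
tcp_pos: [0.563, 0.1083, 0.1719]
orientation: [-1.2, -2.902, 0.002]
contact_force: [-2.1, -0.0, 4.5]
grip_width: 0.017
```

Call:
{"fn": "play_rows", "kwargs": {
  "deltas": [
    [10,[-8.8,-15.6,0],[0,0,0]],
    [10,[-18.8,-30.5,0],[0,0,0]],
    [10,[-29.8,-44.6,0],[0,0,0]],
    [10,[-41.9,-57.8,0],[0,0,0]],
    [10,[-54.9,-70.1,0],[0,0,0]],
    [10,[-68.7,-81.5,0],[0,0,0]],
    [10,[-83.4,-91.7,0],[0,0,0]]
  ]
}}

```text
clock: 4.5
tcp_pos: [0.5574, -0.0168, 0.172]
orientation: [-1.2, -2.902, 0.002]
contact_force: [1.1, 3.7, -0.7]
grip_width: 0.0172
```

```bash
python3 - <<'E'
from h import *
pv=np.array([.7944,.0345]); o=r.get_obs(); p=o["tcp_pos"]
t0=np.degrees(np.arctan2(p[1]-pv[1],pv[0]-p[0])); print(t0,np.hypot(*(p[:2]-pv)),o["contact_force"])
kn=lambda t:pv+.242*np.array([-np.cos(np.radians(t)),np.sin(np.radians(t))])
for t in np.linspace(t0,-37.55,7)[1:]: print(move([*kn(t),.1718])[0])
E
```

```text
-12.201383882720709 0.24252638186253048 [ 1.13358691  3.66997824 -0.65481128]
[-15.6, -8.7, 0.2]
[-31.6, -16.7, 0.2]
[-48.1, -23.4, 0.2]
[-65.0, -29.0, 0.1]
[-82.4, -33.2, 0.1]
[-99.9, -36.2, 0.1]
```

Call:
{"fn": "play_rows", "kwargs": {
  "deltas": [
    [10,[-15.6,-8.7,0],[0,0,0]],
    [10,[-31.6,-16.7,0],[0,0,0]],
    [10,[-48.1,-23.4,0],[0,0,0]],
    [10,[-65,-29,0],[0,0,0]],
    [10,[-82.4,-33.2,0],[0,0,0]],
    [10,[-100,-36.2,0],[0,0,0]],
    [10,[-100,-36.2,0],[0,0,0]],
    [10,[-100,-36.2,0],[0,0,0]]
  ]
}}

```text
clock: 5.5
tcp_pos: [0.6035, -0.114, 0.172]
orientation: [1.202, 2.903, -0.002]
contact_force: [4.3, -0.0, -0.9]
grip_width: 0.0173
```

```bash
python3 - <<'E'
from h import *
pv=np.array([.7944,.0345]); o=r.get_obs(); p=o["tcp_pos"]
print(np.degrees(np.arctan2(p[1]-pv[1],pv[0]-p[0])),move([.6025,-.113,.1718]),o["contact_force"])
E
```

```text
-37.869265056943625 ([1.4, 0.0, 0.2], [0.0, 0.0, 0.0]) [ 4.31130728 -0.03426192 -0.9421448 ]
```

Call:
{"fn": "play_rows", "kwargs": {
  "deltas": [
    [85,[1,0,0],[0,0,0]],
    [85,[1,0,0],[0,0,0]],
    [85,[1,0,0],[0,0,0]],
    [85,[1,0,0],[0,0,0]],
    [85,[1,0,-40],[0,0,0]],
    [85,[1,0,-100],[0,0,0]],
    [85,[1,0,-150],[0,0,0]],
    [85,[1,0,-150],[0,0,0]]
  ]
}}

```text
clock: 6.5
tcp_pos: [0.6049, -0.1139, 0.3267]
orientation: [1.199, 2.895, 0.002]
contact_force: [-0.4, 0.1, -0.1]
grip_width: 0.0848
```

```bash
python3 - <<'E'
from h import *
print(r.get_obs()["tcp_pos"]); shot("wrist","w2"); shot("scene","s2")
E
```

```text
[ 0.60489781 -0.11388679  0.32672451]
```

View pics/w2.png

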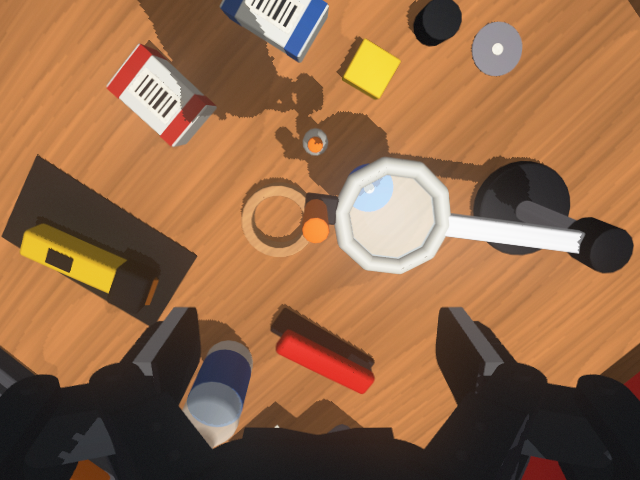

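Wrist view: lens (392,214), white dot through the glass (370,189), pin top (315,230); scanner yellow (75,258) with head to lower right, on its mat (corners 38,155 / 197,255 / 3,235); red box (160,97).

```bash
python3 - <<'E'
from m import *
from scipy.optimize import least_squares
im,d,C,P,h=cloud("w2"); g=P[...,2]; pv=np.array([.7944,.0345])
a=lambda p:np.degrees(np.arctan2(p[1]-pv[1],pv[0]-p[0]))
k=(g>.135)&(g<.17)&(h[...,1]<70)&(h[...,2]>120); k[:150]=0;k[280:]=0;k[:,:330]=0;k[:,450:]=0
cnt=max(cv2.findContours(cv2.morphologyEx(k.astype(np.uint8),cv2.MORPH_CLOSE,np.ones((7,7))),cv2.RETR_EXTERNAL,cv2.CHAIN_APPROX_NONE)[0],key=cv2.contourArea)[:,0]
q=plane(C,cnt,.15)[:,:2]
f=least_squares(lambda p:np.hypot(*(q-p[:2]).T)-p[2],[*q.mean(0),.049],loss="soft_l1",f_scale=.002); lens=f.x[:2]
dot=plane(C,[370,189],0)[0,:2]; park=plane(C,[497.5,49],0)[0]
o=max(blobs(h,(5,170,200),(18,255,255),(295,210,335,250)),key=lambda b:b[1][4]); pin=plane(C,o[2],.218)[0]
print("lens",f.x,a(lens),"dot",dot,a(dot),"park",park,a(park),"pin",pin,a(pin),"err mm",(lens-dot)*1e3)
# mat, scanner
c=plane(C,[[38,155],[197,255],[3,236]],.003); print("mat corners",c.round(4),np.linalg.norm(c[1]-c[0]),np.linalg.norm(c[2]-c[0]),"mid",(c[1]+c[2])/2, "yaw",np.degrees(np.arctan2(*(c[1]-c[0])[[1,0]])))
M=max(blobs(h,(20,120,100),(34,255,255),(0,200,140,310)),key=lambda b:b[1][4])[0]
z=M&(np.abs(g-.041)<.004); q=P[z]; print("top z",np.nanmedian(g[z]),z.sum())
k=cv2.morphologyEx(z.astype(np.uint8),cv2.MORPH_CLOSE,np.ones((25,25)))
cn=max(cv2.findContours(k,0,1)[0],key=cv2.contourArea)[:,0]; q=plane(C,cn,.041)[:,:2].astype(np.float32)
print("yellow top",cv2.minAreaRect(q),cv2.boxPoints(cv2.minAreaRect(q)))
k=(g>.02)&(g<.06)&(P[...,1]<-.28)&(P[...,0]<.64)&(P[...,0]>.35); k[:, :15]=0; 
q=P[k][:,:2].astype(np.float32); print("all scanner",cv2.minAreaRect(q),k.sum(), np.nanmax(q,0),np.nanmin(q,0))
E
```

```text
lens [ 0.65177082 -0.07506836  0.04717797] -37.531626416476314 dot [ 0.65406475 -0.07597954] -38.21174522380814 park [0.63991435 0.12835183 0.        ] 31.279168395609624 pin [ 0.60199906 -0.11288874  0.218     ] -37.45391986466579 err mm [-2.29393692  0.91118013]
mat corners [[ 0.3505 -0.3186  0.003 ]
 [ 0.5641 -0.2783  0.003 ]
 [ 0.3729 -0.4349  0.003 ]] 0.2173862689075331 0.11845205282068479 mid [ 0.46847313 -0.35664269  0.003     ] yaw 10.677668120019355
top z 0.040687633026738834 2141
yellow top ((0.4604330062866211, -0.3738390803337097), (0.11249758303165436, 0.03575582057237625), 19.670255661010742) [[ 0.40144876 -0.37593815]
 [ 0.41348442 -0.40960744]
 [ 0.5194173  -0.37174   ]
 [ 0.50738156 -0.33807072]]
all scanner ((0.5222628116607666, -0.47857028245925903), (0.15900979936122894, 0.28526514768600464), 20.051921844482422) 5147 [ 0.6393608  -0.32097697] [ 0.40208334 -0.58800113]
```

Lens centred to about 2 mm. Scanner mid ≈ (0.482, −0.366), yaw ≈ 19.7°; mat mid ≈ (0.468, −0.357), yaw ≈ 10.7°. Next I'll go above the scanner.

```bash
python3 - <<'E'
from h import *
print(r.get_obs()["joints"].round(2)); t,w=move([.4816,-.3662,.20],down(np.radians(-70.3))); print(t,w)
for i in range(1,13): print(np.round(np.array(w)*i/12,3))
E
```

```text
[-0.28  0.32  0.47  1.62 -0.15  1.23  1.01]
[-93.3, -264.6, 122.3] [0.0, 0.001, 2.013]
[0.    0.    0.168]
[0.    0.    0.335]
[0.    0.    0.503]
[0.    0.    0.671]
[0.    0.    0.839]
[0.    0.    1.006]
[0.000e+00 1.000e-03 1.174e+00]
[0.000e+00 1.000e-03 1.342e+00]
[0.00e+00 1.00e-03 1.51e+00]
[0.000e+00 1.000e-03 1.678e+00]
[0.000e+00 1.000e-03 1.845e+00]
[0.000e+00 1.000e-03 2.013e+00]
```

Call:
{"fn": "play_rows", "kwargs": {
  "deltas": [
    [85,[-8,-22,0],[0,0,0.168]],
    [85,[-16,-44,0],[0,0,0.335]],
    [85,[-24,-67,10],[0,0,0.503]],
    [85,[-32,-90,20],[0,0,0.671]],
    [85,[-40,-114,30],[0,0,0.839]],
    [85,[-48,-137,40],[0,0,1.006]],
    [85,[-56,-160,50],[0,0,1.174]],
    [85,[-64,-182,60],[0,0,1.342]]
  ]
}}

```text
clock: 7.6
tcp_pos: [0.5178, -0.2871, 0.26]
orientation: [-2.749, -1.517, 0.005]
contact_force: [-0.2, -0.2, -0.1]
grip_width: 0.0852
```

```bash
python3 - <<'E'
from h import *
print(move([.4816,-.3662,.20],down(np.radians(-70.3))))
E
```

```text
([-86.1, 11.7, 60.1], [-0.002, 0.003, 0.665])
```

Call:
{"fn": "play_rows", "kwargs": {
  "deltas": [
    [85,[-20,3,10],[0,0,0.166]],
    [85,[-40,6,25],[0,0,0.332]],
    [85,[-62,9,40],[0,0,0.5]],
    [85,[-86,12,60],[0,0,0.665]],
    [85,[-86,12,60],[0,0,0.665]],
    [85,[-86,12,60],[0,0,0.665]]
  ]
}}

```text
clock: 8.35
tcp_pos: [0.4819, -0.3654, 0.1994]
orientation: [-3.093, -0.541, 0.007]
contact_force: [0.1, 0.6, 1.6]
grip_width: 0.0854
```

```bash
python3 - <<'E'
from m import *
o=r.get_obs(); print(o["tcp_pos"].round(4),o["joints"].round(2)); shot("wrist","w3")
im,d,C,P,h=cloud("w3"); g=P[...,2]
for M,s,c in blobs(h,(20,120,100),(34,255,255),amin=300):
    z=M&(np.abs(g-.041)<.004)
    if z.sum()<200: continue
    k=cv2.morphologyEx(z.astype(np.uint8),cv2.MORPH_CLOSE,np.ones((45,45)))
    cn=max(cv2.findContours(k,0,1)[0],key=cv2.contourArea)[:,0]; q=plane(C,cn,.041)[:,:2].astype(np.float32)
    print(s.tolist(),cv2.minAreaRect(q))
E
```

```text
[ 0.4819 -0.3654  0.1994] [-0.1   0.54  0.9   1.8  -0.48  1.04 -0.24]
[300, 173, 46, 140, 5222] ((0.4615214467048645, -0.37679991126060486), (0.11259011179208755, 0.03338281065225601), 19.798124313354492)
```

View pics/w3.png

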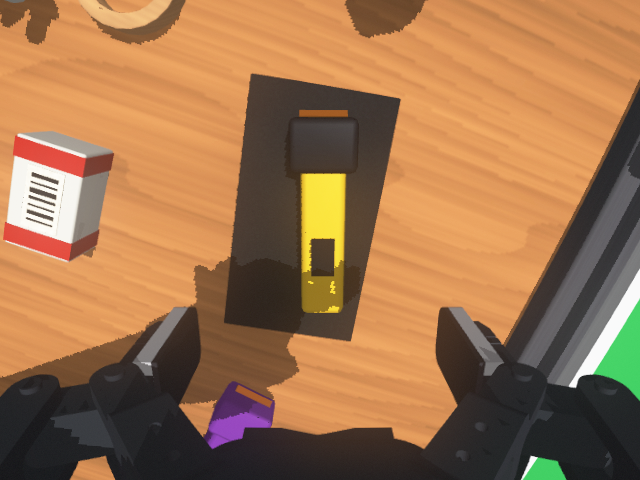

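Wrist view: scanner in line with the jaws (grip 323,240; head 322,145), mat corners (251,74), (400,99), (351,341), (225,322), red box at left (60,195), purple look-alike below (240,410).

```bash
python3 - <<'E'
from m import *
im,d,C=load("w3"); c=plane(C,[[251,74],[400,99],[351,341],[225,322]],.003); print(c.round(4),c.mean(0),[np.degrees(np.arctan2(*(a-b)[[1,0]])) for a,b in((c[0],c[3]),(c[1],c[2]))])
print(move([.4827,-.3692,.014],down(np.radians(-70.2))))
E
```

```text
[[ 0.564  -0.2804  0.003 ]
 [ 0.5862 -0.3973  0.003 ]
 [ 0.3715 -0.4386  0.003 ]
 [ 0.35   -0.3216  0.003 ]] [ 0.46790471 -0.35947341  0.003     ] [np.float64(10.883483857905071), np.float64(10.898425396519546)]
([-0.4, 4.0, 185.9], [-0.002, 0.003, 0.001])
```

Call:
{"fn": "play_rows", "kwargs": {
  "deltas": [
    [85,[0,4,50],[0,0,0]],
    [85,[0,4,100],[0,0,0]],
    [85,[0,4,140],[0,0,0]],
    [85,[0,4,165],[0,0,0]],
    [85,[0,4,180],[0,0,0]],
    [85,[0,4,186],[0,0,0]],
    [85,[0,4,186],[0,0,0]],
    [85,[0,4,186],[0,0,0]]
  ]
}}

```text
clock: 9.4
tcp_pos: [0.4837, -0.3694, 0.0149]
orientation: [3.094, 0.542, -0.004]
contact_force: [0.4, 0.1, 0.2]
grip_width: 0.085
```

Call:
{"fn": "play_rows", "kwargs": {
  "deltas": [
    [20,[0,0,0],[0,0,0]],
    [20,[0,0,0],[0,0,0]],
    [20,[0,0,0],[0,0,0]],
    [20,[0,0,0],[0,0,0]],
    [20,[0,0,0],[0,0,0]],
    [20,[0,0,0],[0,0,0]]
  ],
  "squeeze": 50
}}

```text
clock: 10.15
tcp_pos: [0.4839, -0.3697, 0.0153]
orientation: [3.094, 0.542, -0.003]
contact_force: [0.4, -0.1, 4.4]
grip_width: 0.0327
```

Call:
{"fn": "play_rows", "kwargs": {
  "deltas": [
    [20,[0,0,-10],[0,0,0]],
    [20,[0,0,-40],[0,0,0]],
    [20,[0,0,-85],[0,0,0]],
    [20,[0,0,-100],[0,0,0]],
    [20,[0,0,-100],[0,0,0]]
  ]
}}

```text
clock: 10.78
tcp_pos: [0.4844, -0.3695, 0.1158]
orientation: [3.094, 0.542, -0.001]
contact_force: [0.1, -0.1, -1.9]
grip_width: 0.0331
```

```bash
python3 - <<'E'
from h import *
o=r.get_obs(); print(o["tcp_pos"].round(4),o["grip_width"],o["contact_force"],o["moment"],o["joints"].round(2))
psi=np.radians(90); u=np.array([np.cos(psi),np.sin(psi)])
for n,l in(("red",[.424,-.1565]),("blue",[.451,-.0175])):
    p=np.array(l)-.1296*u; print(n,p,move([*p,.0976],down(psi-np.pi/2)))
E
```

```text
[ 0.4844 -0.3695  0.1158] 0.03311761930645117 [ 0.0690464  -0.12449148 -1.9272271 ] [ 0.01650088  0.01088881 -0.01961394] [-0.02  0.64  0.81  1.86 -0.58  0.9  -0.16]
red [ 0.424  -0.2861] ([-28.4, -99.0, 18.2], [0.0, 0.001, -1.224])
blue [ 0.451  -0.1471] ([44.3, -220.5, 18.0], [0.0, 0.001, -1.224])
```

Call:
{"fn": "play_rows", "kwargs": {
  "deltas": [
    [20,[-4,-14,0],[0,0,-0.16]],
    [20,[-8,-28,0],[0,0,-0.32]],
    [20,[-12,-42,0],[0,0,-0.48]],
    [20,[-16,-56,0],[0,0,-0.64]],
    [20,[-20,-70,0],[0,0,-0.8]],
    [20,[-24,-84,5],[0,0,-0.96]],
    [20,[-28,-96,10],[0,0,-1.11]],
    [20,[-28,-99,18],[0,0,-1.224]]
  ]
}}

```text
clock: 11.78
tcp_pos: [0.4229, -0.2844, 0.0961]
orientation: [-2.214, -2.225, 0.002]
contact_force: [-0.2, -0.8, -1.5]
grip_width: 0.033
```

Call:
{"fn": "play_rows", "kwargs": {
  "deltas": [
    [20,[0,0,0],[0,0,0]],
    [20,[0,0,0],[0,0,0]]
  ]
}}

```text
clock: 12.02
tcp_pos: [0.4223, -0.2841, 0.0954]
orientation: [-2.215, -2.222, 0.003]
contact_force: [0.8, -0.4, -1.1]
grip_width: 0.0329
```

```bash
cat > lab.py <<'E'
from m import *
import sys
def run(fn):
    o=r.get_obs(); shot("wrist",fn); im,d,C,P,h=cloud(fn); g=P[...,2]
    T=R.from_rotvec(o["orientation"]).as_matrix(); 
    B=o["tcp_pos"]+T@np.array([.073,0,-.008+.005])   # grasp at scanner mid; mid is 8 mm below grip offset-> TCP z = mid-8mm
    bz=T@np.array([1,0,1])/np.sqrt(2)
    print("tcp",o["tcp_pos"].round(4),"beam",B.round(4),"hit z=.044",(B+bz*((.044-B[2])/bz[2])).round(4),(.044-B[2])/bz[2])
    for n,rg in(("red",[((0,140,60),(8,255,255)),((172,140,60),(180,255,255))]),("blue",[((105,120,50),(124,255,255))])):
        c=[]
        for lo,hi in rg:
            for M,s,cc in blobs(h,lo,hi,amin=60):
                q=P[M]; q=q[np.abs(q[:,2]-.044)<.004]
                if len(q)>40: c.append(np.nanmedian(q,0)); print(n,s.tolist(),len(q),c[-1].round(4))
        if len(c)==2: print(n,"label",np.mean(c,0).round(4))
run(sys.argv[1])
E
python3 lab.py w4
```

```text
tcp [ 0.4223 -0.2841  0.0954] beam [ 0.4221 -0.2111  0.0985] hit z=.044 [ 0.4217 -0.1565  0.044 ] 0.07721769503121424
red [226, 0, 37, 79, 2417] 2284 [ 0.3894 -0.1759  0.0445]
red [375, 0, 46, 76, 2466] 2205 [ 0.4593 -0.1752  0.0444]
red label [ 0.4244 -0.1755  0.0445]
```

View pics/w4.png

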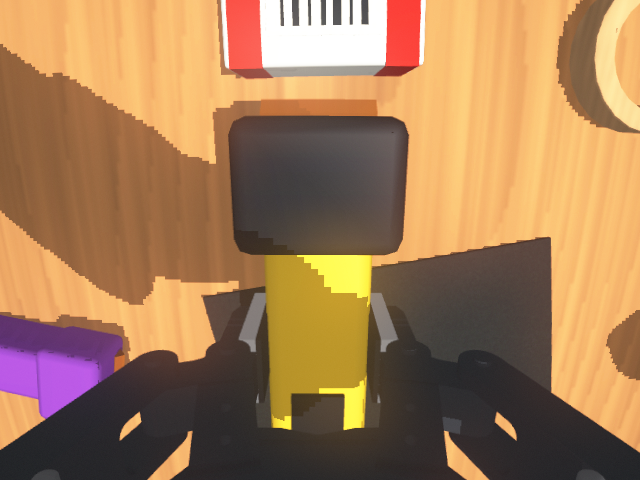

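Wrist view: scanner held straight (grip 318,330; head 318,185), red box ahead with its near top edge at row ≈66, centred at column 323.

```bash
python3 - <<'E'
from m import *
im,d,C,P,h=cloud("w4"); g=P[...,2]
k=(np.abs(g-.044)<.003); k[95:]=0; k[:,:215]=0;k[:,435:]=0
for u in (240,300,350,400):
    v=np.nonzero(k[:,u])[0].max(); print(u,v,plane(C,[u,v],.044).round(4))
for v in(20,50): 
    x=np.nonzero(k[v])[0]; print(v,plane(C,[[x.min(),v],[x.max(),v]],.044).round(4))
E
```

```text
240 69 [[ 0.3872 -0.1906  0.044 ]]
300 67 [[ 0.4141 -0.1899  0.044 ]]
350 66 [[ 0.4364 -0.1894  0.044 ]]
400 66 [[ 0.4588 -0.1891  0.044 ]]
20 [[ 0.3799 -0.1699  0.044 ]
 [ 0.4686 -0.1696  0.044 ]]
50 [[ 0.3798 -0.1824  0.044 ]
 [ 0.4688 -0.1821  0.044 ]]
```

Call:
{"fn": "play_rows", "kwargs": {
  "deltas": [
    [20,[-5,2.5,-1],[0,0,0]],
    [20,[-5,2.5,-1],[0,0,0]],
    [20,[-5,2.5,-1],[0,0,0]],
    [20,[-5,2.5,-1],[0,0,0]],
    [20,[-5,2.5,-1],[0,0,0]],
    [20,[-5,2.5,-1],[0,0,0]],
    [20,[-5,2.5,-1],[0,0,0]],
    [20,[-5,2.5,-1],[0,0,0]]
  ]
}}

```text
clock: 13.08
tcp_pos: [0.4252, -0.2894, 0.0967]
orientation: [-2.215, -2.222, 0.003]
contact_force: [0.3, 0.4, -2.5]
grip_width: 0.0334
```

```bash
python3 lab.py w5; python3 - <<'E'
from m import *
shot("scene","s5"); im,d,C=load("s5")
cv2.imwrite("pics/crop5.png",cv2.resize(im[180:350,100:380,::-1],None,fx=2.8,fy=2.8,interpolation=cv2.INTER_CUBIC))
E
```

```text
tcp [ 0.4252 -0.2894  0.0967] beam [ 0.425  -0.2164  0.0998] hit z=.044 [ 0.4246 -0.1605  0.044 ] 0.07898387969877646
red [220, 0, 36, 69, 2060] 1882 [ 0.3894 -0.1785  0.0446]
red [370, 0, 44, 67, 2149] 1830 [ 0.4594 -0.178   0.0444]
red label [ 0.4244 -0.1783  0.0445]
```

View pics/crop5.png

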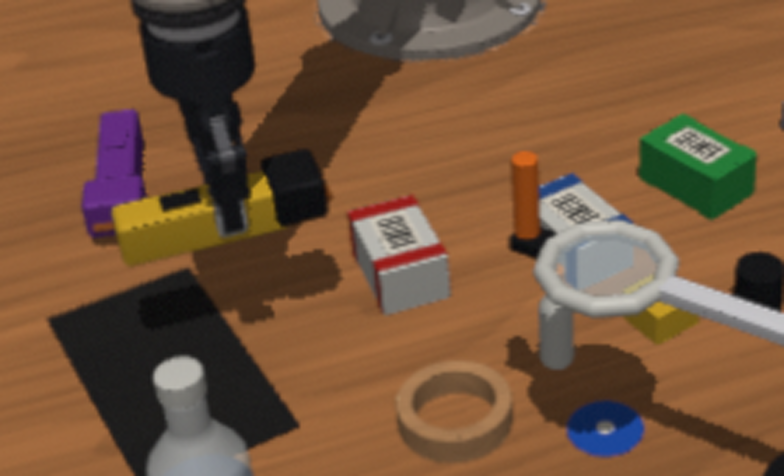

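The crop shows the scanner level in the jaws, nose facing the red box; lamp pin and ring are away at the right. Hold here longer.

Call:
{"fn": "play_rows", "kwargs": {
  "deltas": [
    [20,[0,0,0],[0,0,0]],
    [20,[0,0,0],[0,0,0]],
    [20,[0,0,0],[0,0,0]],
    [20,[0,0,0],[0,0,0]],
    [20,[0,0,0],[0,0,0]],
    [20,[0,0,0],[0,0,0]],
    [20,[0,0,0],[0,0,0]],
    [20,[0,0,0],[0,0,0]]
  ]
}}

```text
clock: 14.18
tcp_pos: [0.4252, -0.2894, 0.0967]
orientation: [-2.215, -2.222, 0.003]
contact_force: [0.3, -0.5, -2.7]
grip_width: 0.0335
```

```bash
python3 - <<'E'
from m import *
shot("scene","s6"); shot("side","d6")
for n in("s6","d6"):
    im,d,C,P,h=cloud(n)
    for M,s,c in blobs(h,(105,120,50),(124,255,255),amin=15):
        q=P[M]; q=q[(np.abs(q[:,2]-.045)<.006)&(np.abs(q[:,1])<.2)]
        if len(q)>8: print(n,s.tolist(),len(q),np.nanmedian(q,0).round(4))
print(r.get_obs()["tcp_pos"],move([.451,-.1471,.0976]))
E
```

```text
s6 [293, 243, 14, 7, 42] 42 [ 0.415  -0.0205  0.0453]
d6 [326, 258, 4, 13, 27] 26 [ 0.4863 -0.0079  0.0419]
d6 [351, 261, 4, 13, 28] 27 [ 0.4173 -0.0268  0.042 ]
[ 0.42520176 -0.28938306  0.09669329] ([142.2, 26.3, -0.9], [0.0, 0.0, 0.0])
```

Call:
{"fn": "play_rows", "kwargs": {
  "deltas": [
    [20,[35,6,-1],[0,0,0]],
    [20,[70,13,-1],[0,0,0]],
    [20,[105,20,-1],[0,0,0]],
    [20,[130,24,-1],[0,0,0]],
    [20,[142,26.5,-1],[0,0,0]],
    [20,[142,26.5,-1],[0,0,0]],
    [20,[142,26.5,-1],[0,0,0]],
    [20,[142,26.5,-1],[0,0,0]]
  ]
}}

```text
clock: 15.28
tcp_pos: [0.451, -0.1485, 0.0978]
orientation: [-2.218, -2.221, 0.004]
contact_force: [-0.4, -0.5, -1.4]
grip_width: 0.0331
```

```bash
python3 lab.py w7; python3 - <<'E'
from m import *
im,d,C,P,h=cloud("w7"); print(r.get_obs()["contact_force"],r.get_obs()["joints"].round(2))
g=P[...,2]; k=(np.abs(g-.044)<.003); k[120:]=0; k[:,:180]=0;k[:,470:]=0
ys,xs=np.nonzero(k); q=plane(C,np.c_[xs,ys],.044); print(q.min(0),q.max(0)); 
i=np.argmin(q[:,1]); print("corner",q[i])
E
```

```text
tcp [ 0.451  -0.1485  0.0978] beam [ 0.4509 -0.0755  0.1009] hit z=.044 [ 0.4506 -0.0185  0.044 ] 0.08045858336744721
red [180, 217, 48, 121, 3248] 2776 [ 0.3892 -0.1597  0.0444]
blue [225, 0, 50, 72, 2268] 2255 [ 0.4205 -0.0396  0.0446]
blue [383, 0, 45, 49, 1376] 1084 [ 0.4904 -0.032   0.0444]
blue label [ 0.4555 -0.0358  0.0445]
[ 0.65861625  0.26418349 -1.63920314] [-0.23  0.38  0.51  2.16 -0.29  0.67  0.48]
[ 0.40769127 -0.05597188  0.044     ] [ 0.50077589 -0.02520369  0.044     ]
corner [ 0.41875456 -0.05597188  0.044     ]
```

Call:
{"fn": "play_rows", "kwargs": {
  "deltas": [
    [20,[0,0,0],[0,0,0]],
    [20,[0,0,0],[0,0,0]],
    [20,[0,0,0],[0,0,0]],
    [20,[0,0,0],[0,0,0]],
    [20,[0,0,0],[0,0,0]],
    [20,[0,0,0],[0,0,0]],
    [20,[0,0,0],[0,0,0]],
    [20,[0,0,0],[0,0,0]]
  ]
}}

```text
clock: 16.32
tcp_pos: [0.451, -0.1483, 0.0978]
orientation: [-2.217, -2.221, 0.004]
contact_force: [1.0, -0.5, -1.4]
grip_width: 0.0334
```

Call:
{"fn": "play_rows", "kwargs": {
  "deltas": [
    [20,[0,0,0],[0,0,0]],
    [20,[0,0,0],[0,0,0]],
    [20,[0,0,0],[0,0,0]],
    [20,[0,0,0],[0,0,0]],
    [20,[-40,0,-5],[0,0,0]],
    [20,[-90,0,-10],[0,0,0]],
    [20,[-140,0,-15],[0,0,0]],
    [20,[-150,0,-15],[0,0,0]]
  ]
}}

```text
clock: 17.32
tcp_pos: [0.4507, -0.3027, 0.1134]
orientation: [-2.225, -2.217, 0.005]
contact_force: [0.0, -0.4, -2.1]
grip_width: 0.0329
```

```bash
python3 - <<'E'
from h import *
t,w=move([.468,-.359,.11],down(np.radians(10.9-90))); print(t,w)
E
```

```text
[-56.3, 17.5, 3.5] [-0.001, 0.004, 1.377]
```

Call:
{"fn": "play_rows", "kwargs": {
  "deltas": [
    [20,[-7,2,0],[0,0,0.172]],
    [20,[-14,4,0],[0,0,0.344]],
    [20,[-21,6,0],[0,0,0.516]],
    [20,[-28,8,0],[0,0,0.688]],
    [20,[-35,11,0],[0,0,0.86]],
    [20,[-42,13,0],[0,0,1.032]],
    [20,[-49,15,0],[0,0,1.204]],
    [20,[-56,17.5,3],[0,0,1.377]]
  ]
}}

```text
clock: 18.32
tcp_pos: [0.4685, -0.3578, 0.1102]
orientation: [3.127, 0.291, -0.004]
contact_force: [-0.8, -0.1, -1.0]
grip_width: 0.0332
```

Call:
{"fn": "play_rows", "kwargs": {
  "deltas": [
    [20,[0,0,0],[0,0,0]],
    [20,[0,0,0],[0,0,0]]
  ]
}}

```text
clock: 18.58
tcp_pos: [0.4685, -0.3568, 0.1099]
orientation: [-3.127, -0.297, 0.005]
contact_force: [0.9, 0.0, -2.1]
grip_width: 0.0332
```

```bash
python3 - <<'E'
from m import *
o=r.get_obs();print(o["tcp_pos"],move([.468,-.359,.0160],down(np.radians(10.9-90))))
shot("wrist","w8"); im,d,C,P,h=cloud("w8")
M=max(blobs(h,(20,120,100),(34,255,255),amin=300),key=lambda b:b[1][4])[0]
ys,xs=np.nonzero(M); T=R.from_rotvec(o["orientation"]).as_matrix()
q=(P[M]-o["tcp_pos"])@T; print("yellow in tool mm",np.nanpercentile(q,[1,50,99],axis=0).round(4))
E
```

```text
[ 0.46852183 -0.35678281  0.10985237] ([-0.6, 2.1, 93.9], [-0.0, 0.003, -0.001])
yellow in tool mm [[-0.0308 -0.0157 -0.0272]
 [ 0.0076  0.0008 -0.0257]
 [ 0.0323  0.0171 -0.0217]]
```

Call:
{"fn": "play_rows", "kwargs": {
  "deltas": [
    [20,[0,2,40],[0,0,0]],
    [20,[0,2,70],[0,0,0]],
    [20,[1,2,85],[0,0,0]],
    [20,[1,2,91],[0,0,0]],
    [20,[1,2,94],[0,0,0]],
    [20,[1,2,94.5],[0,0,0]],
    [20,[1,2,94.5],[0,0,0]]
  ]
}}

```text
clock: 19.5
tcp_pos: [0.47, -0.359, 0.0162]
orientation: [3.127, 0.296, -0.003]
contact_force: [0.4, -0.6, -2.0]
grip_width: 0.0329
```

Call:
{"fn": "play_rows", "kwargs": {
  "deltas": [
    [85,[0,0,0],[0,0,0]],
    [85,[0,0,0],[0,0,0]],
    [85,[0,0,0],[0,0,0]],
    [85,[0,0,0],[0,0,0]],
    [85,[0,0,-20],[0,0,0]],
    [85,[0,0,-70],[0,0,0]],
    [85,[0,0,-130],[0,0,0]],
    [85,[0,0,-180],[0,0,0]]
  ]
}}

```text
clock: 20.5
tcp_pos: [0.4701, -0.3595, 0.1996]
orientation: [3.126, 0.295, -0.001]
contact_force: [0.1, -0.1, -0.3]
grip_width: 0.0853
```

Call:
{"fn": "play_rows", "kwargs": {
  "deltas": [
    [85,[0,0,-60],[0,0,0]],
    [85,[0,0,-60],[0,0,0]]
  ]
}}

```text
clock: 20.75
tcp_pos: [0.4713, -0.362, 0.2656]
orientation: [3.121, 0.292, 0.011]
contact_force: [0.6, 0.1, -0.3]
grip_width: 0.0851
```

```bash
python3 - <<'E'
from m import *
o=r.get_obs();print(o["tcp_pos"]); shot("wrist","w9"); im,d,C,P,h=cloud("w9"); g=P[...,2]
for M,s,c in blobs(h,(20,120,100),(34,255,255),amin=300):
    z=M&(np.abs(g-.041)<.004)
    if z.sum()<200: continue
    k=cv2.morphologyEx(z.astype(np.uint8),cv2.MORPH_CLOSE,np.ones((45,45)))
    cn=max(cv2.findContours(k,0,1)[0],key=cv2.contourArea)[:,0]; q=plane(C,cn,.041)[:,:2].astype(np.float32)
    b=cv2.minAreaRect(q); print(s.tolist(),b)
for n,rg in(("red",[((0,140,60),(8,255,255)),((172,140,60),(180,255,255))]),("blue",[((105,120,50),(124,255,255))])):
  for lo,hi in rg:
    for M,s,cc in blobs(h,lo,hi,amin=60):
        q=P[M]; q=q[np.abs(q[:,2]-.044)<.004]
        if len(q)>40: print(n,s.tolist(),len(q),np.nanmedian(q,0).round(4))
E
```

```text
[ 0.47131082 -0.36199709  0.26555051]
[294, 168, 38, 118, 3714] ((0.44660478830337524, -0.36357465386390686), (0.11242519319057465, 0.033456332981586456), 10.851622581481934)
red [65, 165, 80, 26, 1196] 962 [ 0.459  -0.1617  0.0447]
red [65, 236, 76, 26, 1030] 839 [ 0.3892 -0.163   0.0449]
```

View pics/w9.png

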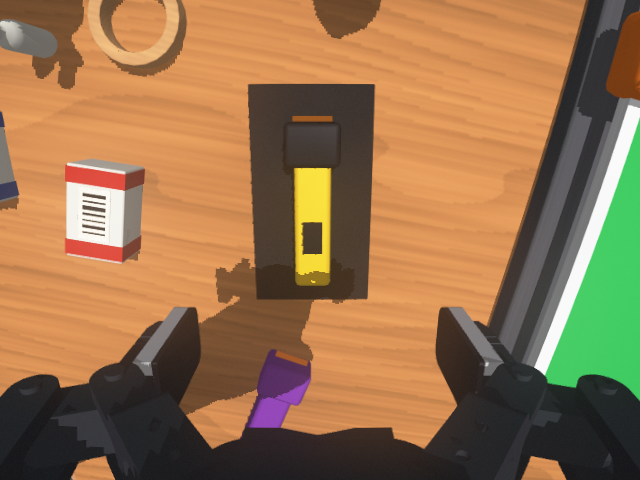

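Scanner lies flat, in line with and centred on the mat (grip 312,225, head 312,145; measured middle within 1 mm). Now the red box (100,210).

```bash
python3 - <<'E'
from h import *
print(move([.4241,-.1624,.11],down(np.radians(-89))),move([.4241,-.1624,.011],down(np.radians(-89))))
E
```

```text
([-9.4, -204.0, 151.9], [0.004, -0.004, 0.17]) ([-9.8, -204.5, 250.9], [0.004, -0.004, 0.17])
```

Call:
{"fn": "play_rows", "kwargs": {
  "deltas": [
    [85,[-2,-45,10],[0,0,0.04]],
    [85,[-4,-90,40],[0,0,0.08]],
    [85,[-6,-135,80],[0,0,0.12]],
    [85,[-8,-175,110],[0,0,0.17]],
    [85,[-9.5,-204,140],[0,0,0.17]],
    [85,[-9.5,-204,152],[0,0,0.17]],
    [85,[-9.5,-204,152],[0,0,0.17]],
    [85,[-9.5,-204,152],[0,0,0.17]]
  ]
}}

```text
clock: 21.8
tcp_pos: [0.4245, -0.1638, 0.1106]
orientation: [3.137, 0.025, 0.009]
contact_force: [0.2, -0.5, -0.0]
grip_width: 0.085
```

```bash
python3 - <<'E'
from m import *
shot("wrist","w10"); im,d,C,P,h=cloud("w10"); g=P[...,2]
k=((np.abs(g-.044)<.004)&(np.abs(P[...,0]-.42)<.1)&(np.abs(P[...,1]+.16)<.08)).astype(np.uint8)
n,L,s,c=cv2.connectedComponentsWithStats(k); i=1+np.argmax(s[1:,4]); print(s[i]); q=P[L==i][:,:2].astype(np.float32); print(cv2.minAreaRect(q))
print(move([.4241,-.1624,.011],down(np.radians(-89))))
E
```

```text
[  256   175   110   158 16297]
((0.42413485050201416, -0.16120165586471558), (0.09044823050498962, 0.05694893002510071), 1.1492341756820679)
([-1.1, -1.8, 99.7], [0.005, -0.006, -0.002])
```

Call:
{"fn": "play_rows", "kwargs": {
  "deltas": [
    [85,[-0.5,-2.5,30],[0,0,0]],
    [85,[-1,-2.5,60],[0,0,0]],
    [85,[-1,-2.5,85],[0,0,0]],
    [85,[-1,-2.5,97],[0.005,-0.005,0]],
    [85,[-1,-2.5,99.5],[0.005,-0.005,0]],
    [85,[-1,-2.5,99.5],[0.005,-0.005,0]]
  ]
}}

```text
clock: 22.6
tcp_pos: [0.4247, -0.1621, 0.0118]
orientation: [-3.141, -0.024, -0.003]
contact_force: [0.4, 0.9, 0.2]
grip_width: 0.0849
```

Call:
{"fn": "play_rows", "kwargs": {
  "deltas": [
    [40,[0,0,0],[0,0,0]],
    [40,[0,0,0],[0,0,0]],
    [40,[0,0,0],[0,0,0]],
    [40,[0,0,0],[0,0,0]],
    [40,[0,0,0],[0,0,0]],
    [40,[0,0,-20],[0,0,0]],
    [40,[0,0,-60],[0,0,0]],
    [40,[0,0,-80],[0,0,0]]
  ],
  "squeeze": 40
}}

```text
clock: 23.6
tcp_pos: [0.4248, -0.1622, 0.0932]
orientation: [-3.141, -0.024, -0.005]
contact_force: [0.3, -0.9, -2.7]
grip_width: 0.0556
```

```bash
python3 - <<'E'
from m import *
im,d,C,P,h=cloud("w1"); g=P[...,2]
# tray edges: corners at rim from side of view
print(plane(C,[[481,243],[612,176],[370,0]],.028).round(4))
im,d,C=load("scene0"); print("scene corners rim",plane(C,[[383,213],[433,203],[517,262],[473,288]],.028).round(4))
print(r.get_obs()["joints"].round(2))
t0=np.array([.501,.334]); a=np.radians(9); u=np.array([np.cos(a),np.sin(a)])
for s in(-.08,.08):
    p=t0+s*u; print(p,move([*p,.12],down(a-np.pi/2)))
E
```

```text
[[0.6772 0.2782 0.028 ]
 [0.6513 0.4419 0.028 ]
 [0.3945 0.2344 0.028 ]]
scene corners rim [[0.3424 0.2444 0.028 ]
 [0.3505 0.3938 0.028 ]
 [0.651  0.4332 0.028 ]
 [0.6868 0.2806 0.028 ]]
[-0.53  0.49  0.96  2.23 -0.63  0.71 -0.68]
[0.42198493 0.32148524] ([4.7, -483.6, -26.7], [0.0, -0.003, -0.142])
[0.58001507 0.34651476] ([163.1, -506.3, -26.2], [0.0, -0.003, -0.142])
```

Call:
{"fn": "play_rows", "kwargs": {
  "deltas": [
    [40,[10,-40,-27],[0,0,0]],
    [40,[20,-85,-27],[0,0,0]],
    [40,[30,-130,-27],[0,0,-0.03]],
    [40,[35,-175,-27],[0,0,-0.06]],
    [40,[35,-220,-27],[0,0,-0.1]],
    [40,[35,-265,-27],[0,0,-0.142]],
    [40,[30,-310,-27],[0,0,-0.142]],
    [40,[20,-355,-27],[0,0,-0.142]]
  ]
}}

```text
clock: 24.6
tcp_pos: [0.4388, 0.1947, 0.1204]
orientation: [-3.132, -0.247, -0.005]
contact_force: [0.4, 0.0, -2.0]
grip_width: 0.0555
```

```bash
python3 - <<'E'
from m import *
o=r.get_obs(); print(o["joints"].round(2),o["grip_width"])
t0=np.array([.501,.3365]); a=np.radians(8.9); u=np.array([np.cos(a),np.sin(a)])
p=t0-.08*u; print(p,move([*p,.12],down(a-np.pi/2)),move([*p,.0175],down(a-np.pi/2)))
E
```

```text
[-1.35  0.5   1.04  2.16 -0.61  0.8  -1.33] 0.055470551665464
[0.42196321 0.32412317] ([3.7, -130.5, 0.4], [0.0, -0.003, 0.002]) ([3.3, -130.5, 102.9], [0.0, -0.003, 0.002])
```

Call:
{"fn": "play_rows", "kwargs": {
  "deltas": [
    [40,[1,-45,0],[0,0,0]],
    [40,[2,-90,0],[0,0,0]],
    [40,[3.5,-125,0],[0,0,0]],
    [40,[3.5,-130.5,20],[0,0,0]],
    [40,[3.5,-130.5,55],[0,0,0]],
    [40,[3.5,-130.5,85],[0,0,0]],
    [40,[3.5,-130.5,98],[0,0,0]],
    [40,[3.5,-130.5,103],[0,0,0]]
  ]
}}

```text
clock: 25.6
tcp_pos: [0.4219, 0.3239, 0.0174]
orientation: [3.132, 0.247, 0.004]
contact_force: [-18.1, -8.3, 52.4]
grip_width: 0.0556
```

Call:
{"fn": "play_rows", "kwargs": {
  "deltas": [
    [40,[0,0,0],[0,0,0]],
    [40,[0,0,0],[0,0,0]]
  ]
}}

```text
clock: 25.85
tcp_pos: [0.4224, 0.3243, 0.0182]
orientation: [-3.131, -0.247, -0.006]
contact_force: [1.2, 0.5, -2.5]
grip_width: 0.0551
```

Call:
{"fn": "play_rows", "kwargs": {
  "deltas": [
    [85,[0,0,0],[0,0,0]],
    [85,[0,0,0],[0,0,0]],
    [85,[0,0,0],[0,0,0]],
    [85,[0,0,0],[0,0,0]],
    [85,[0,0,-30],[0,0,0]],
    [85,[0,0,-80],[0,0,0]],
    [85,[0,0,-140],[0,0,0]],
    [85,[0,0,-180],[0,0,0]]
  ]
}}

```text
clock: 26.85
tcp_pos: [0.4223, 0.3241, 0.2006]
orientation: [-3.13, -0.246, -0.008]
contact_force: [0.2, -0.3, 0.1]
grip_width: 0.0851
```

```bash
python3 - <<'E'
from m import *
o=r.get_obs(); print(o["tcp_pos"],o["joints"].round(2)); shot("wrist","w11"); im,d,C,P,h=cloud("w11"); g=P[...,2]
k=((np.abs(g-.049)<.004)&(np.abs(P[...,0]-.42)<.1)&(np.abs(P[...,1]-.32)<.08)).astype(np.uint8)
n,L,s,c=cv2.connectedComponentsWithStats(k); i=1+np.argmax(s[1:,4]); print(s[i],np.nanmedian(g[L==i])); q=P[L==i][:,:2].astype(np.float32); print(cv2.minAreaRect(q))
E
```

```text
[0.42233153 0.32410298 0.20055158] [-1.63  0.49  1.15  1.98 -0.53  1.01 -1.64]
[ 278  161   80  118 8839] 0.0495153283098691
((0.4214908480644226, 0.3237403631210327), (0.0896853506565094, 0.05686255171895027), 8.950260162353516)
```

View pics/w11.png

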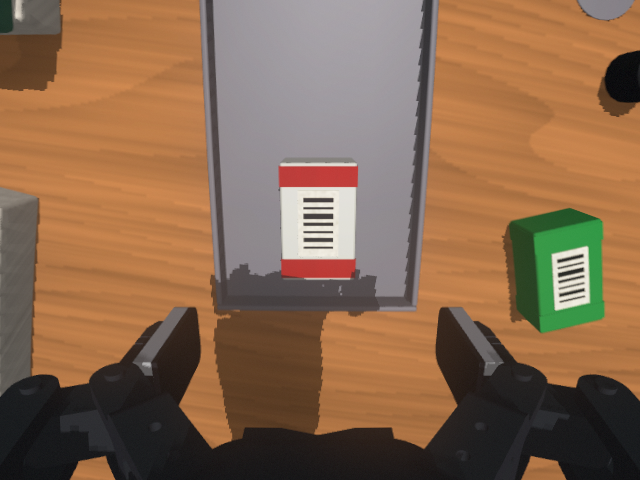

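Red box stands upright in the tray at (318,222), top at 49.5 mm as it should be. Next the blue box.

```bash
python3 - <<'E'
from h import *
print(move([.4516,-.0175,.15],down(np.radians(-76))))
E
```

```text
([-27.1, 342.7, 52.5], [-0.004, -0.01, -0.088])
```

Call:
{"fn": "play_rows", "kwargs": {
  "deltas": [
    [85,[-2,45,0],[0,0,0]],
    [85,[-5,95,0],[0,0,-0.03]],
    [85,[-8,145,0],[0,0,-0.06]],
    [85,[-12,195,0],[0,0,-0.088]],
    [85,[-18,245,10],[0,0,-0.088]],
    [85,[-23,295,30],[0,0,-0.088]],
    [85,[-27,335,52],[0,0,-0.088]],
    [85,[-27,342,52],[0,0,-0.088]]
  ]
}}

```text
clock: 27.9
tcp_pos: [0.4501, -0.0203, 0.1495]
orientation: [-3.115, -0.371, -0.011]
contact_force: [-0.5, 0.0, -0.0]
grip_width: 0.085
```

Call:
{"fn": "play_rows", "kwargs": {
  "deltas": [
    [85,[0,0,0],[0,0,0]],
    [85,[0,0,0],[0,0,0]]
  ]
}}

```text
clock: 28.15
tcp_pos: [0.4503, -0.0192, 0.1497]
orientation: [-3.115, -0.374, -0.011]
contact_force: [0.3, -0.9, -0.2]
grip_width: 0.0853
```

```bash
python3 - <<'E'
from m import *
o=r.get_obs(); print(o["tcp_pos"],o["joints"].round(2)); shot("wrist","w12"); im,d,C,P,h=cloud("w12"); g=P[...,2]
k=((np.abs(g-.044)<.004)&(np.abs(P[...,0]-.45)<.1)&(np.abs(P[...,1]+.018)<.07)).astype(np.uint8)
n,L,s,c=cv2.connectedComponentsWithStats(k); i=1+np.argmax(s[1:,4]); print(s[i],np.nanmedian(g[L==i])); q=P[L==i][:,:2].astype(np.float32); b=cv2.minAreaRect(q); print(b)
print([(s.tolist(),c.round()) for M,s,c in blobs(h,(105,120,50),(124,255,255),amin=100)])
a=np.radians(b[2]); a=a if b[1][0]>b[1][1] else a-np.pi/2
print(np.degrees(a),move([*b[0],.011],down(a-np.pi/2)))
E
```

```text
[ 0.45027555 -0.01919361  0.14965089] [-0.97  0.37  1.08  2.2  -0.46  0.81 -0.92]
[  271   164    94   138 12104] 0.04449954723593259
((0.45186471939086914, -0.018404483795166016), (0.09011911600828171, 0.0567779503762722), 13.136493682861328)
[([272, 170, 92, 24, 2147], array([318., 181.])), ([275, 278, 84, 13, 610], array([321., 282.]))]
13.136493682861328 ([0.5, 0.4, 138.7], [-0.004, -0.008, 0.01])
```

Call:
{"fn": "play_rows", "kwargs": {
  "deltas": [
    [85,[0.5,0,45],[-0.004,-0.008,0.01]],
    [85,[0.5,0,85],[-0.004,-0.008,0.01]],
    [85,[0.5,0,115],[-0.004,-0.008,0.01]],
    [85,[0.5,0,132],[-0.004,-0.008,0.01]],
    [85,[0.5,0,138],[-0.004,-0.008,0.01]],
    [85,[0.5,0,138.5],[-0.004,-0.008,0.01]],
    [85,[0.5,0,138.5],[-0.004,-0.008,0.01]]
  ]
}}

```text
clock: 29.08
tcp_pos: [0.4524, -0.0177, 0.0118]
orientation: [3.121, 0.361, 0.002]
contact_force: [0.2, -0.8, -0.9]
grip_width: 0.0849
```

Call:
{"fn": "play_rows", "kwargs": {
  "deltas": [
    [40,[0,0,0],[0,0,0]],
    [40,[0,0,0],[0,0,0]],
    [40,[0,0,0],[0,0,0]],
    [40,[0,0,0],[0,0,0]],
    [40,[0,0,0],[0,0,0]],
    [40,[0,0,-20],[0,0,0]],
    [40,[0,0,-70],[0,0,0]],
    [40,[0,0,-110],[0,0,0]]
  ],
  "squeeze": 40
}}

```text
clock: 30.08
tcp_pos: [0.4518, -0.0179, 0.123]
orientation: [3.121, 0.36, 0.0]
contact_force: [0.2, 0.7, -3.2]
grip_width: 0.0555
```

```bash
python3 - <<'E'
from m import *
t0=np.array([.501,.3365]); a=np.radians(8.9); u=np.array([np.cos(a),np.sin(a)])
p=t0+.07*u; print(p,move([*p,.12],down(a-np.pi/2)),r.get_obs()["joints"].round(2))
E
```

```text
[0.57015719 0.34732973] ([198.5, -328.6, 3.0], [0.0, -0.0, 0.075]) [-0.91  0.42  1.01  2.22 -0.53  0.76 -0.88]
```

Call:
{"fn": "play_rows", "kwargs": {
  "deltas": [
    [40,[20,-35,0],[0,0,0.01]],
    [40,[45,-75,0],[0,0,0.03]],
    [40,[70,-118,0],[0,0,0.05]],
    [40,[95,-160,0],[0,0,0.075]],
    [40,[120,-202,0],[0,0,0.075]],
    [40,[145,-244,0],[0,0,0.075]],
    [40,[170,-284,0],[0,0,0.075]],
    [40,[190,-316,2],[0,0,0.075]]
  ]
}}

```text
clock: 31.08
tcp_pos: [0.5644, 0.3355, 0.1205]
orientation: [3.132, 0.246, -0.001]
contact_force: [1.7, 0.3, -3.6]
grip_width: 0.0552
```

```bash
python3 - <<'E'
from m import *
o=r.get_obs(); print(o["joints"].round(2),o["tcp_pos"],o["grip_width"])
a=np.radians(8.9);print(move([.5702,.3473,.12],down(a-np.pi/2)),move([.5702,.3473,.0180],down(a-np.pi/2)))
E
```

```text
[-1.23  0.75  0.92  1.74 -0.7   1.01 -1.46] [0.56439439 0.33549586 0.12045193] 0.055219052030993546
([7.6, -10.8, 0.4], [0.0, 0.001, 0.001]) ([7.6, -10.8, 102.4], [0.0, 0.001, 0.001])
```

Call:
{"fn": "play_rows", "kwargs": {
  "deltas": [
    [40,[7.5,-11,10],[0,0,0]],
    [40,[7.5,-11,40],[0,0,0]],
    [40,[7.5,-11,70],[0,0,0]],
    [40,[7.5,-11,88],[0,0,0]],
    [40,[7.5,-11,95],[0,0,0]],
    [40,[7.5,-11,99],[0,0,0]],
    [40,[7.5,-11,101],[0,0,0]],
    [40,[7.5,-11,102],[0,0,0]]
  ]
}}

```text
clock: 32.08
tcp_pos: [0.5704, 0.3477, 0.019]
orientation: [-3.132, -0.246, -0.0]
contact_force: [0.5, -0.3, -2.0]
grip_width: 0.0555
```

Call:
{"fn": "play_rows", "kwargs": {
  "deltas": [
    [40,[0,0,0.5],[0,0,0]],
    [40,[0,0,0.5],[0,0,0]]
  ]
}}

```text
clock: 32.33
tcp_pos: [0.5706, 0.3478, 0.0189]
orientation: [-3.131, -0.246, -0.001]
contact_force: [0.1, -0.8, -3.4]
grip_width: 0.0554
```

Call:
{"fn": "play_rows", "kwargs": {
  "deltas": [
    [85,[0,0,0],[0,0,0]],
    [85,[0,0,0],[0,0,0]],
    [85,[0,0,0],[0,0,0]],
    [85,[0,0,0],[0,0,0]],
    [85,[0,0,-30],[0,0,0]],
    [85,[0,0,-80],[0,0,0]],
    [85,[0,0,-140],[0,0,0]],
    [85,[0,0,-200],[0,0,0]]
  ]
}}

```text
clock: 33.33
tcp_pos: [0.5702, 0.3475, 0.2206]
orientation: [-3.132, -0.246, -0.001]
contact_force: [0.6, 0.4, 0.5]
grip_width: 0.0853
```

```bash
python3 - <<'E'
from m import *
o=r.get_obs(); print(o["tcp_pos"],o["joints"].round(2)); shot("wrist","w13"); im,d,C,P,h=cloud("w13"); g=P[...,2]
k=((np.abs(g-.049)<.004)&(np.abs(P[...,0]-.5)<.16)&(np.abs(P[...,1]-.34)<.08)).astype(np.uint8)
n,L,s,c=cv2.connectedComponentsWithStats(k)
for i in range(1,n):
    if s[i,4]>500: print(s[i],np.nanmedian(g[L==i]),cv2.minAreaRect(P[L==i][:,:2].astype(np.float32)))
pv=np.array([.7944,.0345]); t=-37.5; k0=pv+.242*np.array([-np.cos(np.radians(t)),np.sin(np.radians(t))])
print(k0,move([*k0,.30],down(np.radians(-90))),move([*k0,.30],down(np.radians(-60))))
E
```

```text
[0.57019465 0.34748063 0.22061076] [-1.28  0.67  1.    1.63 -0.61  1.18 -1.55]
[ 280  157   75  112 7874] 0.049490687722662574 ((0.5695773363113403, 0.3471013009548187), (0.08986511826515198, 0.05673450231552124), 9.255339622497559)
[ 285  332   66   87 5383] 0.049613239715428636 ((0.42150282859802246, 0.32366564869880676), (0.09054043889045715, 0.05703218653798103), 8.997207641601562)
[ 0.60240849 -0.11282027] ([-43.1, 459.3, -73.2], [-0.006, -0.011, 0.156]) ([-43.1, 459.3, -73.2], [-0.003, -0.012, -0.368])
```

Both boxes stand upright in the tray (tops at 49.5 mm). Last, the lamp.

Call:
{"fn": "play_rows", "kwargs": {
  "deltas": [
    [85,[-2,20,-40],[0,0,0]],
    [85,[-6,60,-75],[0,0,0.02]],
    [85,[-10,105,-75],[0,0,0.04]],
    [85,[-15,155,-75],[0,0,0.06]],
    [85,[-20,205,-75],[0,0,0.085]],
    [85,[-24,255,-75],[0,0,0.085]],
    [85,[-29,305,-75],[0,0,0.085]],
    [85,[-33,350,-75],[0,0,0.085]]
  ]
}}

```text
clock: 34.38
tcp_pos: [0.5951, -0.0053, 0.3024]
orientation: [-3.133, -0.11, -0.017]
contact_force: [0.2, 0.5, -0.2]
grip_width: 0.0851
```

```bash
python3 - <<'E'
from m import *
o=r.get_obs(); print(o["tcp_pos"],o["joints"].round(2)); print(move([.6024,-.1128,.30],down(np.radians(-86))))
E
```

```text
[ 0.59508459 -0.00530848  0.30236303] [-0.89  0.46  1.12  1.72 -0.45  1.23 -1.16]
([-0.2, 107.8, 1.7], [-0.006, -0.011, 0.0])
```

Call:
{"fn": "play_rows", "kwargs": {
  "deltas": [
    [85,[0,40,0],[0,0,0]],
    [85,[0,80,0],[0,0,0]],
    [85,[0,103,0],[0,0,0]],
    [85,[0,108,2],[-0.006,-0.011,0]],
    [85,[0,108,2],[-0.006,-0.011,0]],
    [85,[0,108,2],[-0.006,-0.011,0]]
  ]
}}

```text
clock: 35.12
tcp_pos: [0.6029, -0.1113, 0.2994]
orientation: [-3.139, -0.114, 0.001]
contact_force: [-0.1, 0.1, 0.1]
grip_width: 0.0851
```

```bash
python3 - <<'E'
from m import *
o=r.get_obs(); shot("wrist","w14"); im,d,C,P,h=cloud("w14"); pv=np.array([.7944,.0345])
a=lambda p:np.degrees(np.arctan2(p[1]-pv[1],pv[0]-p[0]))
for M,s,c in blobs(h,(5,170,150),(18,255,255),amin=150):
    p=plane(C,c,.218)[0]; print(s.tolist(),p.round(4),a(p))
print(o["tcp_pos"],move([.6024,-.1128,.172],down(np.radians(-86))))
E
```

```text
[305, 214, 31, 51, 1036] [ 0.6075 -0.1131  0.218 ] -38.30351122653073
[274, 228, 16, 18, 216] [ 0.6088 -0.0908  0.218 ] -34.03760529942581
[ 0.60294805 -0.11132166  0.29939255] ([-0.6, 1.4, 127.5], [-0.0, 0.0, 0.002])
```

Call:
{"fn": "play_rows", "kwargs": {
  "deltas": [
    [85,[0,1.5,40],[0,0,0]],
    [85,[-0.5,1.5,75],[0,0,0]],
    [85,[-0.5,1.5,105],[0,0,0]],
    [85,[-0.5,1.5,122],[0,0,0]],
    [85,[-0.5,1.5,127],[0,0,0]],
    [85,[-0.5,1.5,127.5],[0,0,0]],
    [85,[-0.5,1.5,127.5],[0,0,0]]
  ]
}}

```text
clock: 36.05
tcp_pos: [0.6032, -0.1131, 0.173]
orientation: [3.14, 0.114, 0.002]
contact_force: [0.1, -0.4, 0.3]
grip_width: 0.0848
```

Call:
{"fn": "play_rows", "kwargs": {
  "deltas": [
    [10,[0,0,0],[0,0,0]],
    [10,[0,0,0],[0,0,0]],
    [10,[0,0,0],[0,0,0]],
    [10,[0,0,0],[0,0,0]],
    [10,[0,0,0],[0,0,0]],
    [10,[0,0,0],[0,0,0]]
  ],
  "squeeze": 30
}}

```text
clock: 36.8
tcp_pos: [0.6033, -0.113, 0.1732]
orientation: [-3.139, -0.114, -0.003]
contact_force: [0.3, 0.9, 2.2]
grip_width: 0.0174
```

```bash
cat > arc.py <<'E'
from h import *
pv=np.array([.7944,.0345]); o=r.get_obs(); p=o["tcp_pos"]
t0=np.degrees(np.arctan2(p[1]-pv[1],pv[0]-p[0])); print(t0,np.hypot(*(p[:2]-pv)),o["grip_width"],o["contact_force"],o["joints"].round(2))
kn=lambda t:pv+.242*np.array([-np.cos(np.radians(t)),np.sin(np.radians(t))])
for t in np.r_[np.arange(t0+4.4,31.1,4.4),31.1]: print(round(t,1),move([*kn(t),.172])[0])
E
python3 arc.py
```

```text
-37.66895745447049 0.24142077894375047 0.017422894911079255 [0.25082982 0.91431614 2.22806073] [-0.58  0.62  0.97  1.81 -0.59  1.03 -0.88]
-33.3 [-10.1, -15.6, 1.1]
-28.9 [-18.6, -32.1, 1.1]
-24.5 [-25.7, -49.3, 1.1]
-20.1 [-31.4, -66.9, 1.1]
-15.7 [-35.9, -85.0, 1.1]
-11.3 [-38.9, -103.3, 1.1]
-6.9 [-40.5, -121.8, 1.1]
-2.5 [-40.6, -140.4, 1.1]
1.9 [-39.4, -159.0, 1.1]
6.3 [-36.7, -177.3, 1.1]
10.7 [-32.6, -195.5, 1.1]
15.1 [-27.2, -213.2, 1.1]
19.5 [-20.4, -230.5, 1.1]
23.9 [-12.2, -247.2, 1.2]
28.3 [-2.9, -263.3, 1.2]
31.1 [3.6, -273.0, 1.2]
```

Call:
{"fn": "play_rows", "kwargs": {
  "deltas": [
    [10,[-10,-15.6,0],[0,0,0]],
    [10,[-18.6,-32,0],[0,0,0]],
    [10,[-25.7,-49.3,0],[0,0,0]],
    [10,[-31.4,-67,0],[0,0,0]],
    [10,[-35.9,-85,0],[0,0,0]],
    [10,[-38.9,-103.3,0],[0,0,0]],
    [10,[-40.5,-121.8,0],[0,0,0]],
    [10,[-40.6,-140.4,0],[0,0,0]]
  ]
}}

```text
clock: 37.8
tcp_pos: [0.5518, 0.0232, 0.1731]
orientation: [3.139, 0.11, 0.001]
contact_force: [-1.4, -2.5, 0.4]
grip_width: 0.017
```

```bash
python3 arc.py
```

```text
-2.6677230055351404 0.2428364299507385 0.017040725123796552 [-1.36188026 -2.48045874  0.39096819] [-0.92  0.54  1.04  1.96 -0.56  0.97 -1.11]
1.7 [2.0, -18.5, 1.1]
6.1 [4.5, -36.9, 1.0]
10.5 [8.5, -55.1, 1.0]
14.9 [13.9, -72.9, 1.0]
19.3 [20.6, -90.2, 1.0]
23.7 [28.6, -107.0, 1.0]
28.1 [37.9, -123.1, 1.0]
31.1 [44.8, -133.5, 1.0]
```

Call:
{"fn": "play_rows", "kwargs": {
  "deltas": [
    [10,[2,-18.5,0],[0,0,0]],
    [10,[4.5,-37,0],[0,0,0]],
    [10,[8.5,-55,0],[0,0,0]],
    [10,[14,-73,0],[0,0,0]],
    [10,[20.6,-90.2,0],[0,0,0]],
    [10,[28.6,-107,0],[0,0,0]],
    [10,[38,-123,0],[0,0,0]],
    [10,[44.8,-133.5,0],[0,0,0]]
  ]
}}

```text
clock: 38.8
tcp_pos: [0.5878, 0.1609, 0.1729]
orientation: [3.139, 0.111, 0.001]
contact_force: [-0.8, -1.9, 0.9]
grip_width: 0.0171
```

Call:
{"fn": "play_rows", "kwargs": {
  "deltas": [
    [10,[0,0,0],[0,0,0]],
    [10,[0,0,0],[0,0,0]]
  ]
}}

```text
clock: 39.05
tcp_pos: [0.5884, 0.1617, 0.173]
orientation: [3.139, 0.113, 0.003]
contact_force: [1.9, 0.4, -0.5]
grip_width: 0.0174
```

```bash
python3 arc.py
```

```text
31.689133757350337 0.24210934228516265 0.017417087435605876 [ 1.8895811   0.35664417 -0.53202143] [-1.06  0.63  1.    1.82 -0.62  1.04 -1.31]
31.1 [-1.4, 2.1, 1.0]
```

Nudge back 2 mm, release, rise and check.

Call:
{"fn": "play_rows", "kwargs": {
  "deltas": [
    [10,[-1,2,0],[0,0,0]],
    [10,[-1,2,0],[0,0,0]],
    [10,[-1,2,0],[0,0,0]],
    [10,[-1,2,0],[0,0,0]]
  ]
}}

```text
clock: 39.55
tcp_pos: [0.5872, 0.1598, 0.1729]
orientation: [-3.139, -0.113, -0.002]
contact_force: [0.5, 2.2, 0.1]
grip_width: 0.0172
```

Call:
{"fn": "play_rows", "kwargs": {
  "deltas": [
    [85,[0,0,0],[0,0,0]],
    [85,[0,0,0],[0,0,0]],
    [85,[0,0,0],[0,0,0]],
    [85,[0,0,0],[0,0,0]],
    [85,[0,0,-40],[0,0,0]],
    [85,[0,0,-100],[0,0,0]],
    [85,[0,0,-160],[0,0,0]],
    [85,[0,0,-180],[0,0,0]]
  ]
}}

```text
clock: 40.55
tcp_pos: [0.5884, 0.1591, 0.3568]
orientation: [-3.138, -0.112, -0.01]
contact_force: [0.2, -0.1, -0.4]
grip_width: 0.0848
```

Call:
{"fn": "play_rows", "kwargs": {
  "deltas": [
    [85,[-60,0,0],[0,0,0]],
    [85,[-90,0,0],[0,0,0]],
    [85,[-90,0,0],[0,0,0]]
  ]
}}

```text
clock: 40.92
tcp_pos: [0.4965, 0.1535, 0.3552]
orientation: [-3.135, -0.116, -0.006]
contact_force: [0.0, -0.3, -0.2]
grip_width: 0.0847
```

```bash
python3 - <<'E'
from m import *
from scipy.optimize import least_squares
o=r.get_obs(); print(o["tcp_pos"],o["clock"]); shot("wrist","w15"); shot("scene","s15"); im,d,C,P,h=cloud("w15"); g=P[...,2]; pv=np.array([.7944,.0345])
a=lambda p:np.degrees(np.arctan2(p[1]-pv[1],pv[0]-p[0]))
k=(g>.135)&(g<.17)&(h[...,1]<70)&(h[...,2]>120)&(np.hypot(P[...,0]-.64,P[...,1]-.127)<.075)
cnt=max(cv2.findContours(cv2.morphologyEx(k.astype(np.uint8),cv2.MORPH_CLOSE,np.ones((7,7))),cv2.RETR_EXTERNAL,cv2.CHAIN_APPROX_NONE)[0],key=cv2.contourArea)[:,0]
q=plane(C,cnt,.15)[:,:2]; q=q[np.hypot(*(q-pv).T)>.15]
f=least_squares(lambda p:np.hypot(*(q-p[:2]).T)-p[2],[.64,.127,.049],loss="soft_l1",f_scale=.002); print("lens",f.x,a(f.x[:2]),"vs park (.6399,.1278) 31.1")
for M,s,c in blobs(h,(5,170,150),(18,255,255),amin=100):
    p=plane(C,c,.218)[0]; print("pin?",s.tolist(),p.round(4),a(p))
cv2.imwrite("pics/fin.png",np.vstack([cv2.resize(im[...,::-1],(400,300)),cv2.resize(load("s15")[0][...,::-1],(400,300))]))
E
```

```text
[0.4965368  0.15351077 0.35522426] 40.925
lens [0.63332449 0.1273258  0.04266094] 29.954307813029285 vs park (.6399,.1278) 31.1
pin? [306, 79, 27, 28, 563] [0.5862 0.1592 0.218 ] 30.932560128323104
pin? [551, 134, 14, 15, 158] [ 0.5693 -0.0062  0.218 ] -10.24960340836449
```

View pics/fin.png

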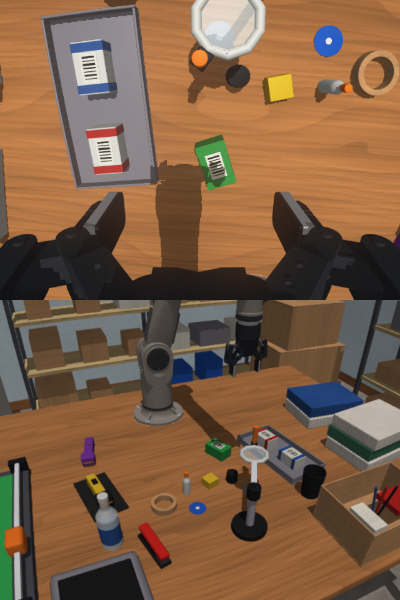

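Final view: both boxes in the tray, the lens over the park mark (wrist, about 228,20, cut by the picture's edge, which spoils that ring fit), pin at 30.9° against 31.0–31.3° for the mark. One last numeric check of the scanner and boxes, then hand in.

```bash
python3 - <<'E'
from m import *
im,d,C,P,h=cloud("s15"); g=P[...,2]
for n,lo,hi in(("yellow",(20,150,120),(32,255,255)),("blue",(105,140,70),(122,255,255)),("red",(0,140,70),(6,255,255))):
    for M,s,c in blobs(h,lo,hi,amin=20):
        q=np.nanmedian(P[M],0)
        if .3<q[0]<.72 and abs(q[1])<.5 and q[2]<.1: print(n,s.tolist(),q.round(3))
k=(g>.135)&(g<.168)&(h[...,1]<60)&(h[...,2]>110)&(np.hypot(P[...,0]-.64,P[...,1]-.127)<.06)
q=P[k]; print("ring", q[:,:2].min(0),q[:,:2].max(0))
E
```

```text
yellow [137, 277, 31, 33, 430] [ 0.457 -0.366  0.042]
yellow [323, 276, 27, 18, 279] [0.562 0.009 0.03 ]
blue [447, 233, 19, 9, 59] [0.533 0.339 0.05 ]
blue [468, 247, 20, 10, 65] [0.603 0.35  0.05 ]
blue [303, 324, 27, 19, 361] [ 0.652 -0.078  0.001]
blue [158, 361, 33, 32, 644] [ 0.717 -0.368  0.06 ]
red [413, 205, 13, 7, 38] [0.385 0.326 0.05 ]
red [423, 217, 21, 22, 102] [0.456 0.307 0.049]
ring [0.59374986 0.07760614] [0.69337358 0.17174072]
```

```bash
python3 - <<'E'
from m import *
im,d,C,P,h=cloud("w15"); g=P[...,2]
k=((np.abs(g-.049)<.004)&(np.abs(P[...,0]-.5)<.16)&(np.abs(P[...,1]-.34)<.08)).astype(np.uint8)
n,L,s,c=cv2.connectedComponentsWithStats(k); ok=0
for i in range(1,n):
    if s[i,4]>500:
        b=cv2.minAreaRect(P[L==i][:,:2].astype(np.float32)); print(b); ok+=min(np.hypot(*(np.array(b[0])-t)) for t in([.4215,.3237],[.5696,.3471]))<.006
if ok==2: print("hand in",r.hand_in())
E
```

```text
((0.5691016316413879, 0.3467766344547272), (0.09104839712381363, 0.057834524661302567), 8.8058500289917)
((0.4210665822029114, 0.3234931230545044), (0.09083767235279083, 0.057109203189611435), 9.147978782653809)
the job is handed in; nothing more can be done
hand in None
```

The job is done and handed in at about 41 s on the robot's clock. No verdict was reported.

- **Lamp to work mark:** I swung the lens to within about 2 mm of the blue mark and let go before scanning.
- **Scanning:** I held the beam on the red label, then the blue, for at least 1.9 s each. No yellow-banded box could be seen on the bench. That the labels were read rests on geometry only: the computed beam hit was within about 2 mm of each label centre at about 80 mm, and no reading was shown.
- **Scanner:** it is back flat on the mat, about 1 mm from the middle and in line with it.
- **Boxes:** both stand upright on the tray floor. Their tops measured 49.5 mm (5 mm floor plus 44 mm box expected), and both were still in place at the last look.
- **Lamp to park mark:** the pin stands at 30.9°, against 31.0–31.3° measured for the mark, so about 1 mm off at the lens.

**Checks that disagreed or stood out:**
- The last wrist-camera ring fit put the lens about 7 mm off, but the ring was cut by the picture's edge there. The scene camera's ring extent, centred at about (0.644, 0.125) m against (0.640, 0.128) m for the mark, agrees with the pin.
- In the last scene picture, one red band read about 2 cm off. The lamp pin probably hides part of it there, and the wrist view showed the box in place.
- The wrist force briefly read 52 N as the red box touched the tray floor. That is under the 120 N wrist limit, and the box was standing correctly afterwards.

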